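# Load the specimen cassette and lift it out by its catches

### The arm

A 6-joint arm with a two-finger parallel gripper is mounted at the origin on the work surface. World frame = base frame: x ahead of the robot, y to its left, z up, the work surface at z = 0. Lengths are in m, angles in rad, forces in N, time in s.
With the tool pointing down it reaches from about 0.4 to 0.925 m from the base axis. Payload 12.5 kg.
Tool frame: the origin (TCP) lies at the very end of the fingers, on their centre line; the grasp point (between the pads) lies 19 mm behind it; z points along the fingers, y is the direction in which the jaws open and shut (so a half turn about z gives the same grasp; the last joint's range is limited). The gripper opens to 95 mm and grips with 3 to 60 N. Pads are 20 mm wide; open, the fingers measure 119 mm over their backs; the gripper's body (75 mm by 180 mm) begins 59 mm behind the grasp point.
Start: joints at [1.108, 0.491, 1.559, -0, 1.092, -0.106], TCP at [0.218, 0.586, 0.183] pointing down, gripper open.
Joint ranges: [-3.1, 3.1], [-0.84, 2.19], [0.05, 2.79], [-1.13, 4.28], [0.06, 2.93], [-2.69, 2.69]. Speed limits (rad/s): [2.22, 2.22, 2.79, 3.14, 3.14, 3.14].

### API

Orientations are given as a rotation vector (axis times angle).
In Python, from workcell import robot, eyes, workorder gives the robot as it stands.
- The arm moves only by the tool apply_moves, never from a script. Its argument "increments" is a list of rows, each an object of numbers: "ax", "ay", "az": the turn, a rotation vector about the tool's x, y, z in rad; "x", "y", "z": the shift along the tool's x, y, z in m; "gripper": the opening in per cent of the stroke, from 0 (shut) to 100 (fully open). A call has 1 to 5 rows; each row is the pose to reach, as a shift and turn from the pose measured when the call began, along the tool's axes at that moment; what a row does not reach only later rows make up. A row lasts 1/8 s, in which the tool goes at most 62.5 mm and 10.7 degrees, less where a joint would pass 70% of its speed; a pose out of reach is approached as far as the arm can. A call with a gripper value outside its range is refused whole. The fingers move at their own pace and stop on an object; "newtons" is the grip in N (left out, the last holds). Time passes only in rows, so rows that repeat a pose let the fingers close. It gives the time, the measured TCP pose, the force and the opening at its end, in the units of the state.
- robot.state(): the state, without advancing time (a new reading comes with each control period).
- eyes.capture(name): name is "scene" or "top"; returns a dict with "color" (400x640x3 uint8, red, green, blue), "fx", "fy", "cx", "cy" (pixels), "rvec" (rotation vector, rad) and "tvec" (3), from world to camera coordinates, as OpenCV has them. Camera axes: x right, y down, z forward; pixel columns grow to the right and rows downward; lengths in m; the calibration is good to about 2 mm. A picture is of the moment at which its call begins. There is no depth.
- workorder.close_job(): hands the job in, once; it reports no verdict.
The state is a dict: "time": time; "joints": joint angles; "qvel": joint speeds; "effort": joint torques, N m; "tool_pos": TCP position; "tool_rot": TCP orientation; "force": force on the tool from outside, world axes, zero at the start; "moment": the same for the moment, N m; "finger_gap": finger opening in m.
Only numpy, scipy, OpenCV 4.12 (cv2) and the standard library are available. Lean on these libraries where they do the work, as an engineer would, in place of code of your own. Each camera call takes 0.05 s, during which the arm holds its last target.

### The job

Take the two specimen mounts from the shallow steel tray and set them down, one each, in the two empty pockets of the cassette in the loading dock, so that its row of four is complete; do not drop them from a height. Then pinch the two spring catches of the cassette together with the fingers and lift it level out of the dock, to 12 cm or so above the bench. Finish while holding it there by the pinched catches, all four mounts in their pockets, and leave the jar, the beaker and the mouse where they are.

Things in the scene. Friction and masses are not known exactly. Their poses are not given: they have to be found in the camera images.
- dock: Fixed aluminium base plate 96 x 196 x 6 mm that holds the cassette; origin at the centre of its underside on the bench, long side along its y; turned about z by up to 0.5 rad either way, left or right of the tray. Low guides (to 14 mm above the bench) stand round the cassette with about 1 mm of play.
- keeper (a point): Centre of the lip top of the keeper on the dock's -x side, 30 mm above the bench; a like one stands on the +x side. Dark steel, 30 mm along y, at the middle of each long side; its lip (5 mm thick) reaches in to 31.5 mm from the dock's centre line, over the tongue of the cassette's catch, and holds it down. Keep fingertips above it.
- cassette: Loose grey plastic cassette, 0.17 to 0.3 kg empty, plate 46 x 176 x 12 mm (x, y, z), origin at the centre of its underside, z up; starts latched in the dock, axes along the dock's, underside 6 mm above the bench. Four round pockets in a row along y, 28 mm wide, 7 mm deep, rims chamfered 2 mm; between the second and third stands a handle block 34 x 20 mm, top 54 mm above the underside.
- catch_near (a joint): Black spring catch on the handle block's -x side, sliding in along the cassette's x: 0 out (latched), 0.006 m fully in; free of the keeper above about 0.0045. Spring 2 N at 0, 4.4 N fully in; then a firm stop takes the grip (20 to 30 N is suitable). With both fully in the cassette lifts straight up freely, carried by friction on the pads; else the keepers hold it.
- catch_far (a joint): The same catch on the +x side, sliding in towards the block the other way.
- pad_near (a point): Middle of the finger pad of the near catch, on its outer face (faces the cassette's -x), 46 mm above the cassette's underside. The pad is upright and flat, 18 mm wide along y, its top 58 mm above the cassette's underside, its free part down to the keeper's lip. Over both pads: 58 mm out, 46 mm fully pinched.
- pad_far (a point): The same point on the far catch, facing the cassette's +x.
- pocket_1 (a point): Centre of the floor of the end pocket at y = -66 mm of the cassette, 5 mm above its underside; starts filled (mount_c).
- pocket_2 (a point): Centre of the floor of the pocket at y = -30 mm of the cassette, 5 mm above its underside; starts empty.
- pocket_3 (a point): Centre of the floor of the pocket at y = +30 mm of the cassette, 5 mm above its underside; starts filled (mount_d).
- pocket_4 (a point): Centre of the floor of the end pocket at y = +66 mm of the cassette, 5 mm above its underside; starts empty.
- tray: Fixed shallow steel tray 130 x 150 mm, walls 10 mm high and 3 mm thick, floor 3 mm thick; origin at the centre of its underside on the bench; turned about z by up to 0.5 rad.
- mount_a: Specimen mount to be loaded: upright black resin cylinder, 25 mm across, 22 mm high, about 20 g, a chip of brassy mineral in its top; origin at the centre of its underside. Stands in the tray at first. The mounts are alike: either may go in either empty pocket. Seated, it stands 15 mm out of the cassette's top.
- mount_b: The other mount to be loaded, the same as mount_a; stands in the tray at first, at least 40 mm from it centre to centre.
- mount_c: Mount like mount_a, already seated in pocket_1; stays there.
- mount_d: Mount like mount_a, already seated in pocket_3; stays there.
- jar: Bystander: small glass jar with a blue cap, 44 mm across, 60 mm high, beyond the work; origin at the centre of its underside.
- beaker: Bystander: open glass beaker, 56 mm across, 65 mm high, beyond the work at the right; origin at the centre of its underside.
- mouse: Bystander: black computer mouse 105 x 60 x 30 mm at the right, near the robot; origin at the centre of its underside.
Mind the look-alikes: they are no part of the job. Of the things like the cassette, leave any that is brown; of the rest the larger one is meant.

How it is judged:
By the outcome, as a careful person would: the job done as asked, in the order asked, and still so for the second after the job is handed in, while the arm keeps its last pose, push and grip.
It also fails if it takes over 64 s, if anything falls off the work surface, if the arm or the gripper's body presses on something with over 40 N, if the wrist force passes 120 N, or if a joint passes its speed limit or range.

## Working session

There is one attempt and no reset: what is moved stays moved. The work goes in short steps, Python scripts to look and compute and a tool call to move; the robot and the scene stay as the last step left them, time stands still between calls to the robot, and variables do not carry over. Pictures are saved under pics/ and viewed, and the job is handed in when it is done.

Besides the shell and the picture viewer there is one more tool, called after "Emit:" by a JSON object that holds its "op" and its "data", one argument or row to a line. apply_moves: Moves the arm, as the interface text tells. Its arguments: {"type":"object","properties":{"increments":{"type":"array","items":{"type":"object","properties":{"ax":{"type":"number"},"ay":{"type":"number"},"az":{"type":"number"},"x":{"type":"number"},"y":{"type":"number"},"z":{"type":"number"},"gripper":{"type":"number"}}}},"newtons":{"type":"number"}},"required":["increments"]}

```bash
ls; mkdir -p pics; python3 - <<'E'
from workcell import robot, eyes, workorder
import cv2,numpy as np,pickle
s=robot.state();print({k:np.round(v,3) for k,v in s.items()})
for n in("scene","top"):
    c=eyes.capture(n);pickle.dump(c,open(f"{n}0.pkl","wb"))
    cv2.imwrite(f"pics/{n}0.png",c["color"][:,:,::-1])
    print(n,c["fx"],c["fy"],c["cx"],c["cy"],c["rvec"],c["tvec"])
E
```

```text
pics
{'time': np.float64(0.0), 'joints': array([ 1.108,  0.492,  1.559,  0.   ,  1.092, -0.106]), 'qvel': array([-0.001, -0.   ,  0.001, -0.   ,  0.   , -0.001]), 'effort': array([-1.0000e-03, -6.1265e+01, -2.5820e+01,  6.9000e-02,  4.8000e-02,
       -0.0000e+00]), 'tool_pos': array([0.218, 0.585, 0.183]), 'tool_rot': array([-5.570e-01, -3.091e+00,  2.000e-03]), 'force': array([-0.194,  0.033, -0.196]), 'moment': array([ 0.025, -0.002,  0.022]), 'finger_gap': np.float64(0.095)}
scene 435.9659191755967 435.9659191755967 315.9154358990087 205.50537358585404 [ 1.90022091  1.30003686 -0.65153067] [-0.11153139 -0.2993951   1.85863232]
top 368.3033759091153 368.3033759091153 321.2804518787462 198.32559463659197 [ 2.16287753 -2.05846204  0.22115161] [-0.12866466  0.53769093  0.80528144]
```

View pics/scene0.png

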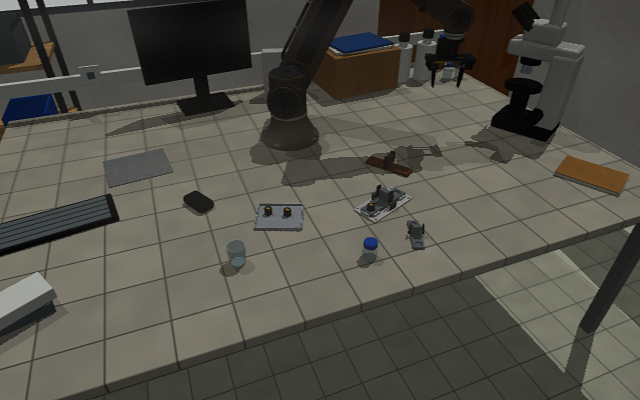

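View pics/top0.png

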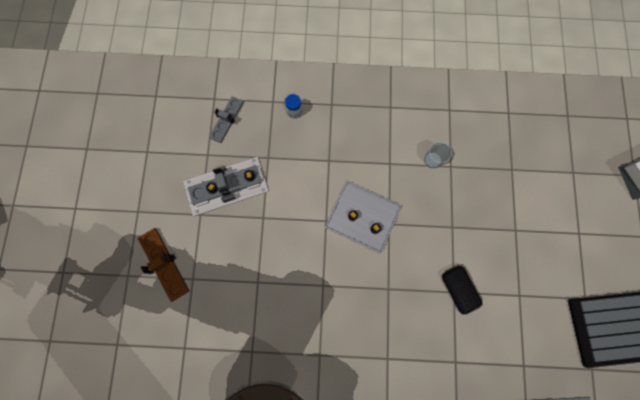

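The top view shows three cassette-like things: a grey one in the aluminium dock at (226,186), a small grey one at (227,120), and a brown one at (163,265). I choose the grey one in the dock. The tray is at (364,216), with mounts at (353,215) and (376,228). I'll check this in a close crop.

```bash
python3 - <<'E'
import cv2,pickle
c=pickle.load(open("top0.pkl","rb"))["color"][:,:,::-1]
cv2.imwrite("pics/c1.png",cv2.resize(c[150:225,176:276],None,fx=8,fy=8,interpolation=cv2.INTER_CUBIC))
cv2.imwrite("pics/c2.png",cv2.resize(c[175:255,320:410],None,fx=7,fy=7,interpolation=cv2.INTER_CUBIC))
c=pickle.load(open("scene0.pkl","rb"))["color"][:,:,::-1]
cv2.imwrite("pics/c3.png",cv2.resize(c[175:225,345:420],None,fx=10,fy=10,interpolation=cv2.INTER_CUBIC))
E
```

```text
(no output)
```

View pics/c1.png

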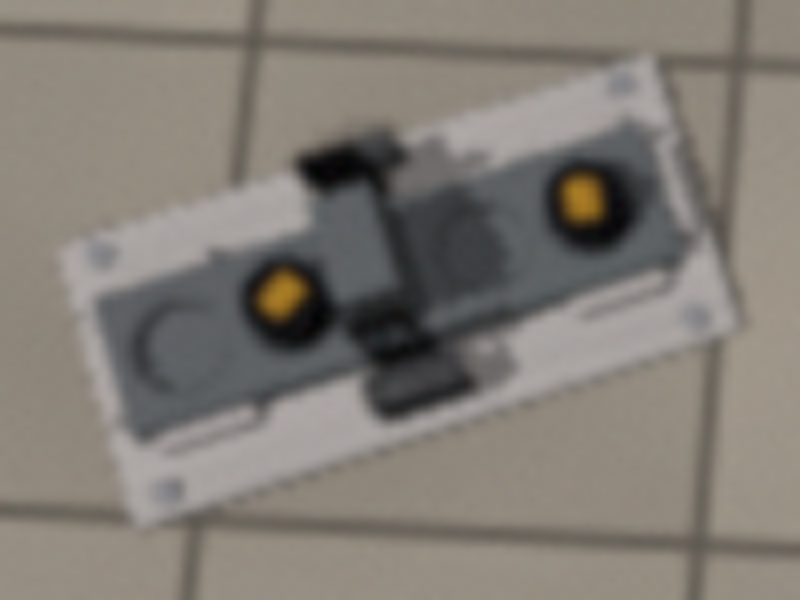

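View pics/c2.png

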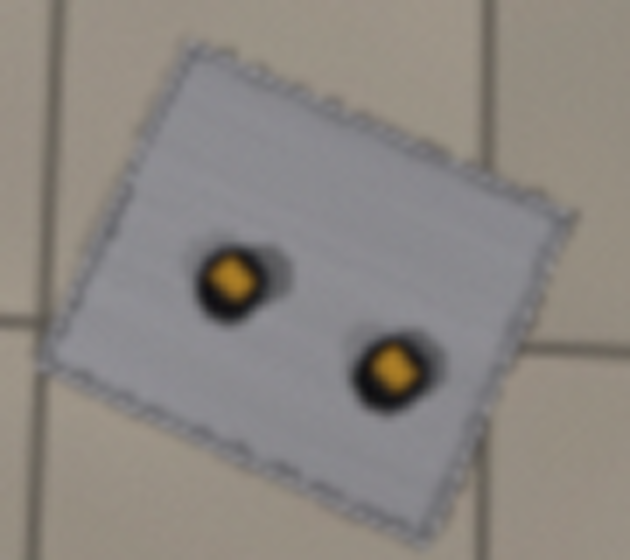

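View pics/c3.png

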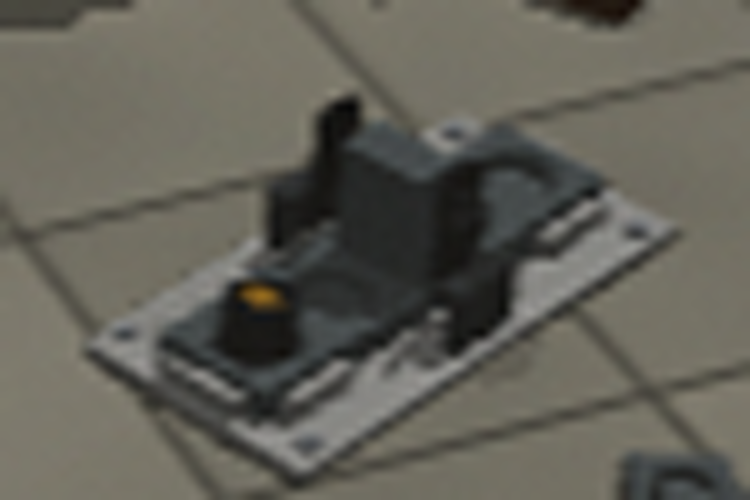

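```bash
cat > h.py <<'E'
import cv2,numpy as np,pickle
def load(n): return pickle.load(open(n+".pkl","rb"))
def K(c): return np.array([[c["fx"],0,c["cx"]],[0,c["fy"],c["cy"]],[0,0,1]])
def back(c,uv,z):
    R=cv2.Rodrigues(np.array(c["rvec"],float))[0];t=np.array(c["tvec"]);C=-R.T@t
    uv=np.atleast_2d(np.array(uv,float));d=np.c_[(uv[:,0]-c["cx"])/c["fx"],(uv[:,1]-c["cy"])/c["fy"],np.ones(len(uv))]@R
    return C+d*((z-C[2])/d[:,2])[:,None]
def proj(c,P): return cv2.projectPoints(np.array(P,float).reshape(-1,1,3),np.array(c["rvec"],float),np.array(c["tvec"],float),K(c),None)[0][:,0]
def un(P,s,x0,y0): return (np.array(P,float)+.5)/s-.5+[x0,y0]
def rigid(M,W):
    M=np.array(M);W=np.array(W)[:,:2];m=M-M.mean(0);w=W-W.mean(0)
    a=np.arctan2((m[:,0]*w[:,1]-m[:,1]*w[:,0]).sum(),(m*w).sum());R=np.array([[np.cos(a),-np.sin(a)],[np.sin(a),np.cos(a)]])
    t=W.mean(0)-R@M.mean(0);return a,t,np.linalg.norm(W-(M@R.T+t),axis=1)
E
python3 - <<'E'
from h import *
np.set_printoptions(precision=4,suppress=True)
c=load("top0");s=load("scene0")
for cam in(c,s):
    R=cv2.Rodrigues(np.array(cam["rvec"],float))[0];print("C",-R.T@cam["tvec"])
D=back(c,un([(62,248),(650,55),(742,325),(140,525)],8,176,150),.006);print("dock",D)
# image up=+x ; left=+y
print(rigid([(.048,.098),(.048,-.098),(-.048,-.098),(-.048,.098)],D))
D2=back(s,un([(88,350),(462,118),(680,232),(300,478)],10,345,175),.006);print("dock scene",D2)
T=back(c,un([(187,40),(575,215),(428,545),(42,365)],7,320,175),.010);print("tray",T)
print(np.linalg.norm(T-np.roll(T,-1,0),axis=1))
print(back(c,un([(232,281),(397,370)],7,320,175),.025))
print("scene brass",back(s,[(268,210),(287.5,210.5)],.025))
print("cd top",back(c,un([(583,198),(282,294)],8,176,150),.033))
E
```

```text
C [ 0.3648 -0.1064  0.8999]
C [ 1.5922 -0.4906  0.8836]
dock [[0.5822 0.2453 0.006 ]
 [0.6546 0.0672 0.006 ]
 [0.5682 0.0311 0.006 ]
 [0.4962 0.2104 0.006 ]]
(np.float64(0.3852220946067484), array([0.5753, 0.1385]), array([0.0022, 0.0025, 0.0016, 0.0024]))
dock scene [[0.5762 0.0292 0.006 ]
 [0.5028 0.2088 0.006 ]
 [0.5903 0.2446 0.006 ]
 [0.661  0.0635 0.006 ]]
tray [[ 0.6024 -0.1618  0.01  ]
 [ 0.5457 -0.3004  0.01  ]
 [ 0.428  -0.2505  0.01  ]
 [ 0.4834 -0.1155  0.01  ]]
[0.1497 0.1278 0.1458 0.1277]
[[ 0.5136 -0.1793  0.025 ]
 [ 0.4857 -0.2365  0.025 ]]
scene brass [[ 0.4999 -0.2386  0.025 ]
 [ 0.5254 -0.181   0.025 ]]
cd top [[0.5993 0.0784 0.033 ]
 [0.5647 0.1665 0.033 ]]
```

```bash
cat >> h.py <<'E'
def crop(c,x0,y0,x1,y1,s,fn,polys=[]):
    im=cv2.resize(c["color"][y0:y1,x0:x1,::-1],None,fx=s,fy=s,interpolation=cv2.INTER_CUBIC)
    for P,col in polys:
        q=(proj(c,P)-[x0,y0]+.5)*s-.5
        cv2.polylines(im,[np.round(q).astype(int)],True,col,1,cv2.LINE_AA)
    cv2.imwrite(fn,im)
def circ(p,z,r): a=np.linspace(0,2*np.pi,40);return np.c_[p[0]+r*np.cos(a),p[1]+r*np.sin(a),0*a+z]
def T(p,a,P):
    P=np.array(P,float);return np.c_[p[0]+P[:,0]*np.cos(a)-P[:,1]*np.sin(a),p[1]+P[:,0]*np.sin(a)+P[:,1]*np.cos(a),P[:,2]]
def box(x,y,z): return [(x,y,z),(x,-y,z),(-x,-y,z),(-x,y,z)]
def dockpolys(p,a):
    L=[(T(p,a,box(.048,.098,.006)),(0,0,255)),(T(p,a,box(.023,.088,.018)),(0,255,0)),(T(p,a,box(.017,.010,.060)),(255,255,0))]
    for y,z in((-.066,.033),(.03,.033),(-.03,.018),(.066,.018)):
        r=.0125 if z>.02 else .014
        q=T(p,a,[(0,y,z)])[0];L.append((circ(q,z,r),(255,0,255)))
    return L
E
python3 - <<'E'
from h import *
c=load("top0");s=load("scene0")
p,a=(.5753,.1388),.383
crop(c,176,150,276,225,8,"pics/o1.png",dockpolys(p,a))
crop(s,345,175,420,225,10,"pics/o3.png",dockpolys(p,a))
m=[]
for q in((.5136,-.1793),(.4857,-.2365)): m+=[(circ(q,.025,.0125),(0,255,0)),(circ(q,.003,.0125),(0,0,255))]
crop(c,320,175,410,255,7,"pics/o2.png",m)
crop(s,245,195,315,240,10,"pics/o4.png",m)
E
```

```text
(no output)
```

View pics/o1.png

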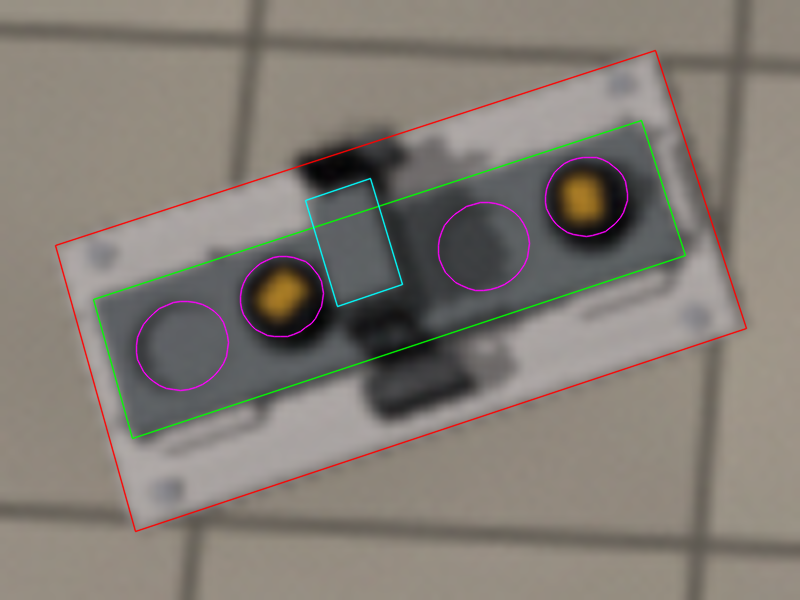

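View pics/o3.png

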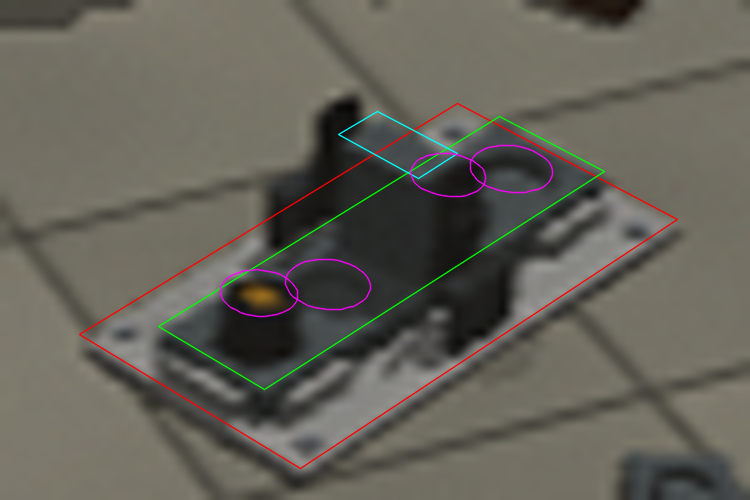

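View pics/o2.png

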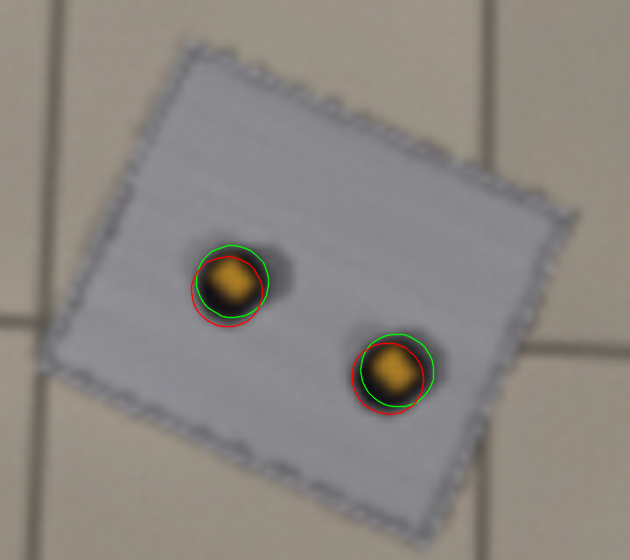

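View pics/o4.png

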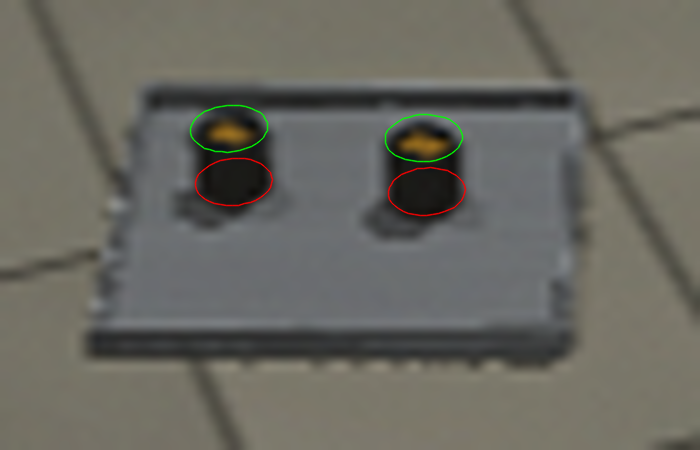

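```bash
cat > go.py <<'E'
import sys
from workcell import robot
import numpy as np
from scipy.spatial.transform import Rotation as Ro
s=robot.state();R=Ro.from_rotvec(s["tool_rot"]);M=R.as_matrix()
p=np.array([float(v) for v in sys.argv[1:4]])
a=float(sys.argv[4])  # jaw direction in world, mod pi
y=np.array([np.cos(a),np.sin(a),0])
if y@M[:,1]<0:y=-y
z=np.array([0,0,-1.]);D=np.c_[np.cross(y,z),y,z]
np.set_printoptions(precision=4,suppress=True)
print("t",round(float(s["time"]),2),"pos",s["tool_pos"],"F",s["force"],"gap",s["finger_gap"],"j",s["joints"])
print("shift",M.T@(p-s["tool_pos"]),"turn",(R.inv()*Ro.from_matrix(D)).as_rotvec())
print("M",M)
E
python3 go.py .5136 -.1793 .15 .383
```

```text
t 0.1 pos [0.2182 0.5854 0.1828] F [ 0.2086 -0.1365 -0.2879] gap 0.09545393081131705 j [ 1.1084  0.4915  1.5594  0.      1.0917 -0.1056]
shift [-0.544  -0.6133  0.0334] turn [-0.0011  0.0003  0.831 ]
M [[-0.937   0.3493 -0.0005]
 [ 0.3493  0.937  -0.001 ]
 [ 0.0001 -0.0011 -1.    ]]
```

Emit:
{"op": "apply_moves", "data": {
  "increments": [
    {"x":-0.04,"y":-0.045,"az":0.16},
    {"x":-0.08,"y":-0.09,"az":0.32},
    {"x":-0.12,"y":-0.135,"az":0.48},
    {"x":-0.16,"y":-0.18,"az":0.64},
    {"x":-0.2,"y":-0.225,"az":0.83,"gripper":60}
  ]
}}

```text
invalid input at $.increments[0]: expected keys ax, ay, az, x, y, z, gripper
```

```bash
python3 go.py .5136 -.1793 .15 .383
```

```text
t 0.1 pos [0.2182 0.5854 0.1828] F [ 0.2086 -0.1365 -0.2879] gap 0.09545393081131705 j [ 1.1084  0.4915  1.5594  0.      1.0917 -0.1056]
shift [-0.544  -0.6133  0.0334] turn [-0.0011  0.0003  0.831 ]
M [[-0.937   0.3493 -0.0005]
 [ 0.3493  0.937  -0.001 ]
 [ 0.0001 -0.0011 -1.    ]]
```

All keys are needed in each row.

Emit:
{"op": "apply_moves", "data": {
  "increments": [
    {"x":-0.04,"y":-0.045,"z":0,"ax":0,"ay":0,"az":0.16,"gripper":60},
    {"x":-0.08,"y":-0.09,"z":0,"ax":0,"ay":0,"az":0.32,"gripper":60},
    {"x":-0.12,"y":-0.135,"z":0,"ax":0,"ay":0,"az":0.48,"gripper":60},
    {"x":-0.16,"y":-0.18,"z":0,"ax":0,"ay":0,"az":0.64,"gripper":60},
    {"x":-0.2,"y":-0.225,"z":0,"ax":0,"ay":0,"az":0.83,"gripper":60}
  ]
}}

```text
time: 0.72
tool_pos: [0.3273, 0.303, 0.183]
tool_rot: [1.76, 2.602, -0.002]
force: [1.1, 0.6, -0.3]
finger_gap: 0.0579
```

```bash
python3 go.py .5136 -.1793 .13 .383
```

```text
t 0.72 pos [0.3273 0.303  0.183 ] F [ 1.0783  0.5571 -0.3289] gap 0.0578989701070594 j [ 0.5989  0.2377  1.9758 -0.0007  0.9289  0.2182]
shift [-0.5169 -0.0064  0.0533] turn [-0.0007  0.0007 -0.0019]
M [[-0.3719  0.9283 -0.0004]
 [ 0.9283  0.3719 -0.0009]
 [-0.0007 -0.0007 -1.    ]]
```

Emit:
{"op": "apply_moves", "data": {
  "increments": [
    {"x":-0.05,"y":0.04,"z":0,"ax":0,"ay":0,"az":0,"gripper":60},
    {"x":-0.1,"y":0.07,"z":0,"ax":0,"ay":0,"az":0,"gripper":60},
    {"x":-0.15,"y":0.07,"z":0,"ax":0,"ay":0,"az":0,"gripper":60},
    {"x":-0.2,"y":0.07,"z":0,"ax":0,"ay":0,"az":0,"gripper":60},
    {"x":-0.25,"y":0.07,"z":0,"ax":0,"ay":0,"az":0,"gripper":60}
  ]
}}

```text
time: 1.35
tool_pos: [0.4856, 0.0953, 0.1829]
tool_rot: [-1.761, -2.602, 0.002]
force: [0.7, 0.6, 0.2]
finger_gap: 0.0573
```

Emit:
{"op": "apply_moves", "data": {
  "increments": [
    {"x":-0.05,"y":0,"z":0,"ax":0,"ay":0,"az":0,"gripper":60},
    {"x":-0.1,"y":0,"z":0.01,"ax":0,"ay":0,"az":0,"gripper":60},
    {"x":-0.15,"y":-0.02,"z":0.02,"ax":0,"ay":0,"az":0,"gripper":60},
    {"x":-0.2,"y":-0.04,"z":0.03,"ax":0,"ay":0,"az":0,"gripper":60},
    {"x":-0.24,"y":-0.06,"z":0.04,"ax":0,"ay":0,"az":0,"gripper":60}
  ]
}}

```text
time: 1.98
tool_pos: [0.5189, -0.1518, 0.1425]
tool_rot: [-1.761, -2.601, 0.002]
force: [0.3, 0.6, 0.2]
finger_gap: 0.0572
```

```bash
python3 go.py .5136 -.1793 .10 .383
```

```text
t 1.98 pos [ 0.5189 -0.1518  0.1425] F [0.2662 0.6286 0.2234] gap 0.05716264251293717 j [-0.4061  0.42    1.8134 -0.0014  0.9089 -0.7857]
shift [-0.0236 -0.015   0.0426] turn [-0.0012  0.0004 -0.0026]
M [[-0.3713  0.9285 -0.001 ]
 [ 0.9285  0.3713 -0.0008]
 [-0.0004 -0.0012 -1.    ]]
```

Emit:
{"op": "apply_moves", "data": {
  "increments": [
    {"x":-0.0236,"y":-0.015,"z":0.02,"ax":0,"ay":0,"az":0,"gripper":55},
    {"x":-0.0236,"y":-0.015,"z":0.05,"ax":0,"ay":0,"az":0,"gripper":55},
    {"x":-0.0236,"y":-0.015,"z":0.08,"ax":0,"ay":0,"az":0,"gripper":55},
    {"x":-0.0236,"y":-0.015,"z":0.1,"ax":0,"ay":0,"az":0,"gripper":55},
    {"x":-0.0236,"y":-0.015,"z":0.1,"ax":0,"ay":0,"az":0,"gripper":55}
  ]
}}

```text
time: 2.6
tool_pos: [0.5128, -0.1791, 0.0413]
tool_rot: [-1.76, -2.598, 0.003]
force: [-0.1, 0.1, -0.7]
finger_gap: 0.0524
```

```bash
python3 go.py .5136 -.1793 .013 .383; cat > look.py <<'E'
import sys
from workcell import robot,eyes
from h import *
n=sys.argv[1];b=[int(v) for v in sys.argv[2:11]]
for i,k in enumerate(("top","scene")):
    c=eyes.capture(k);pickle.dump(c,open(f"{k}_{n}.pkl","wb"))
s=robot.state();R=cv2.Rodrigues(np.array(s["tool_rot"]))[0];p=np.array(s["tool_pos"]);g=s["finger_gap"]/2
# inner finger tip edges: at +-g along y, +-10mm along x, at TCP
L=[([p+R@[dx,sg*(g+t),0] for dx,t in((-.01,0),(.01,0),(.01,.012),(-.01,.012))],(0,255,0)) for sg in(1,-1)]
P=np.array(p)
for k,(sz,f) in {"top":((90,70),8),"scene":((70,52),10)}.items():
    c=load(f"{k}_{n}");u=proj(c,[P])[0].astype(int);x0,y0=u-[sz[0]//2,sz[1]//2];x0=max(x0,0);y0=max(y0,0)
    crop(c,x0,y0,x0+sz[0],y0+sz[1],f,f"pics/{k}_{n}.png",L)
    print(k,x0,y0,f)
E
python3 look.py a1
```

```text
t 2.6 pos [ 0.5128 -0.1791  0.0413] F [-0.0847  0.0648 -0.6659] gap 0.0523991187526364 j [-0.4569  0.568   1.8945 -0.0019  0.6827 -0.8357]
shift [-0.0006  0.0008  0.0283] turn [-0.0033 -0.0019 -0.0027]
M [[-0.3712  0.9286 -0.0038]
 [ 0.9286  0.3712  0.0005]
 [ 0.0019 -0.0033 -1.    ]]
top 308 178 8
scene 251 177 10
```

View pics/top_a1.png

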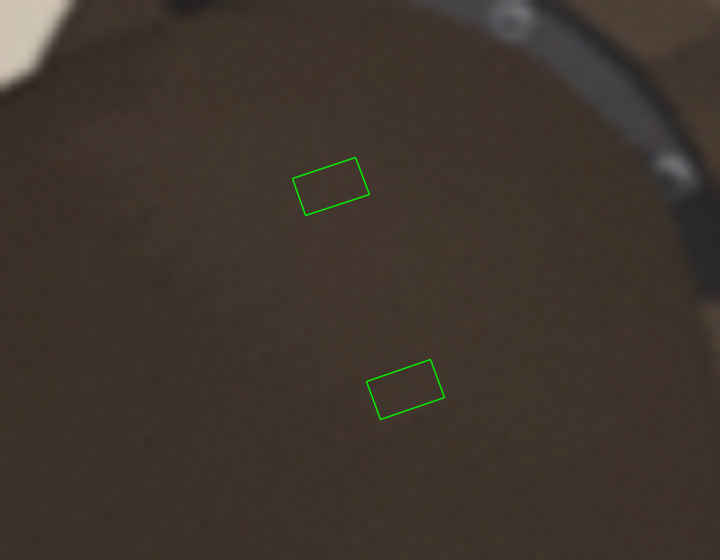

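View pics/scene_a1.png

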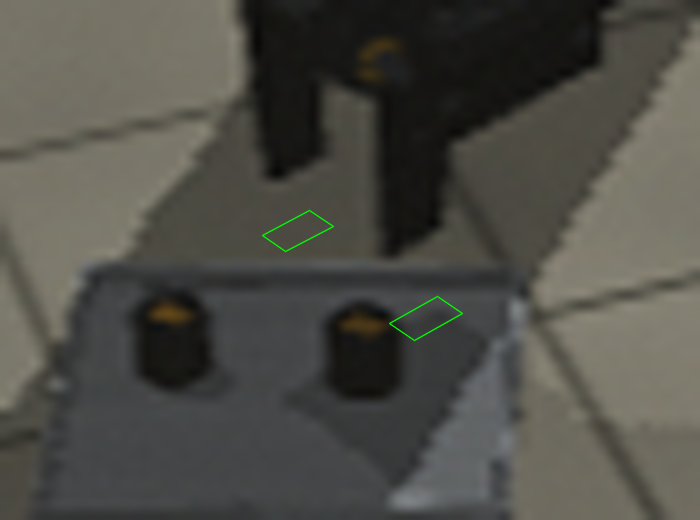

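```bash
python3 - <<'E'
from h import *
c=load("scene0")
p=np.array([.2182,.5854,.1828]);R=np.array([[-.937,.3493,0],[.3493,.937,0],[0,0,-1.]]);g=.0477
L=[([p+R@[dx,sg*(g+t),dz] for dx,t in((-.01,0),(.01,0),(.01,.012),(-.01,.012))],(0,255,0)) for sg in(1,-1) for dz in (0,-.078)]
L+=[(circ((0,0),0,.1),(0,0,255))]
crop(c,405,20,495,95,8,"pics/q1.png",L)
crop(c,230,60,350,160,6,"pics/q2.png",L)
c=load("scene_a1")
from workcell import robot
s=robot.state();R=cv2.Rodrigues(np.array(s["tool_rot"]))[0];p=np.array(s["tool_pos"]);print(p,s["time"])
P=[([p+R@[dx,sg*(.026+t),0] for dx,t in((-.01,0),(.01,0),(.01,.012),(-.01,.012))],(0,255,0)) for sg in(1,-1)]
crop(c,220,120,340,220,6,"pics/q3.png",P)
E
```

```text
[ 0.51375893 -0.17943302  0.04296118] 2.7
```

View pics/q1.png

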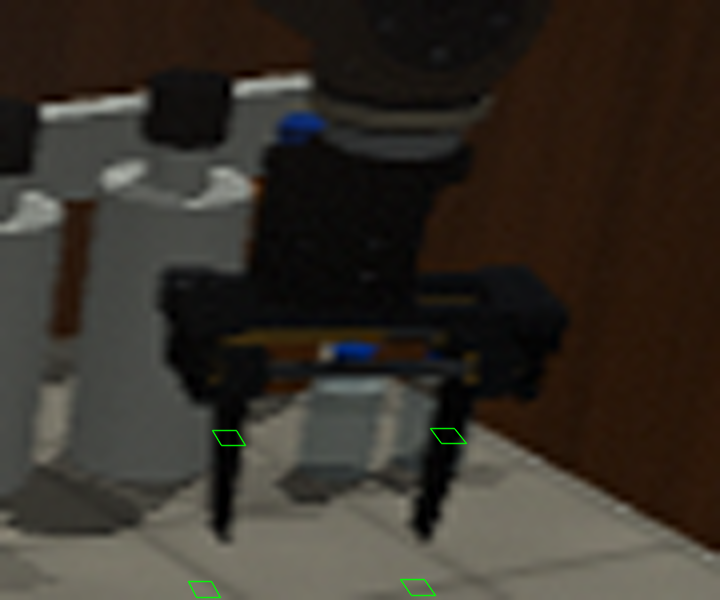

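View pics/q2.png

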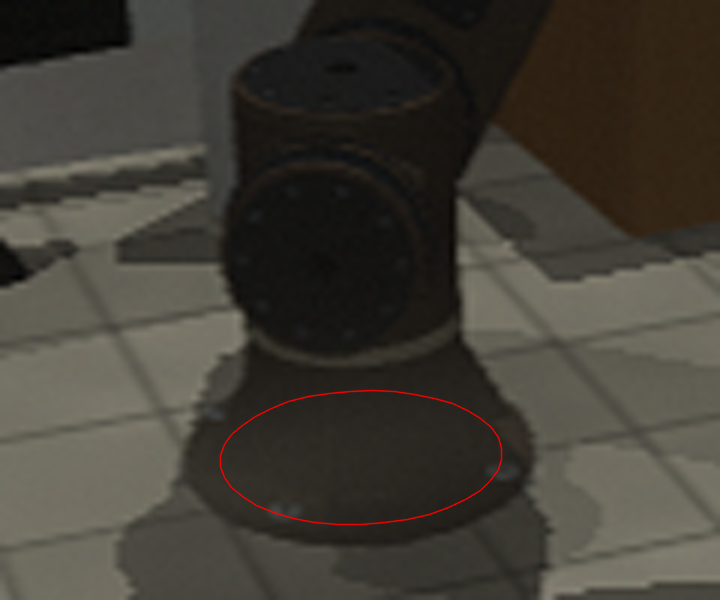

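View pics/q3.png

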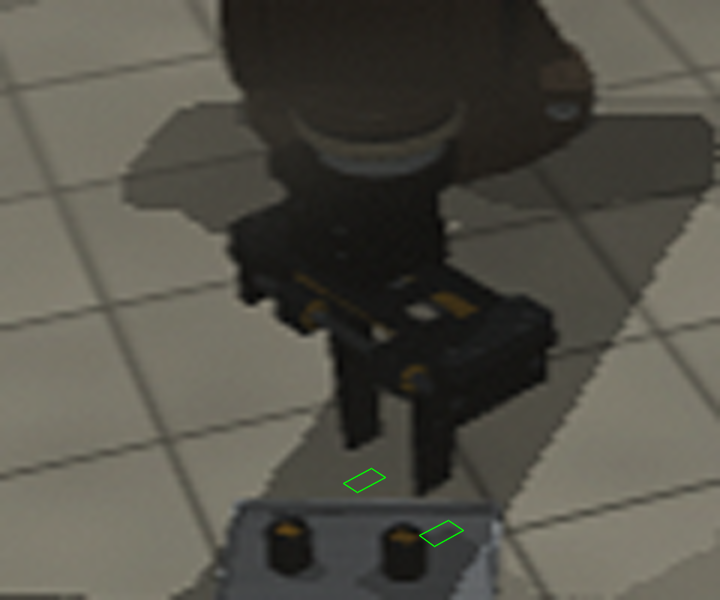

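```bash
python3 - <<'E'
from h import *
from workcell import robot
s=robot.state();R=cv2.Rodrigues(np.array(s["tool_rot"]))[0];p=np.array(s["tool_pos"])
c=load("top_a1")
L=[([p+R@[dx*.0375,dy*.09,dz] for dx,dy in((1,1),(1,-1),(-1,-1),(-1,1))],col) for dz,col in((-.078,(0,255,0)),(-.13,(0,255,255)),(-.03,(0,0,255)))]
crop(c,240,130,400,250,5,"pics/q4.png",L)
crop(load("scene_a1"),220,120,340,220,6,"pics/q5.png",L)
sc=load("scene_a1")
tips=(np.array([(360,445),(432,492)])+.5)/6-.5+[220,120]
for z in(.043,.06,.07,.08):print(z,back(sc,tips,z).mean(0))
E
```

```text
0.043 [ 0.47993907 -0.17213827  0.043     ]
0.06 [ 0.50243412 -0.17857875  0.06      ]
0.07 [ 0.51566649 -0.18236727  0.07      ]
0.08 [ 0.52889887 -0.18615579  0.08      ]
```

View pics/q4.png

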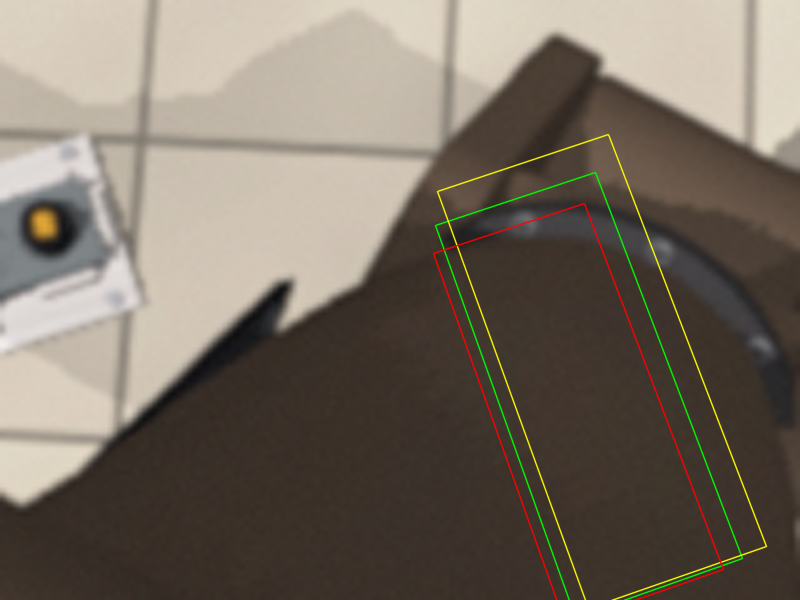

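View pics/q5.png

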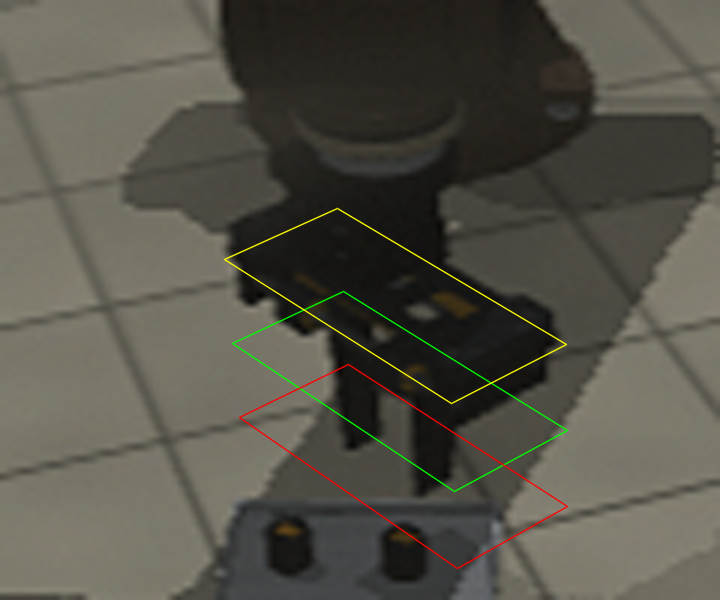

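The top overlay agrees with the tray and dock. In the scene view, though, the visible fingertips sit about 6 px (roughly 27 mm) higher than the reported TCP. Before relying on either, I'll lower beside the mount to the reported z = 0.013, which is free space if the report is true, and look again.

Emit:
{"op": "apply_moves", "data": {
  "increments": [
    {"x":0,"y":0,"z":0.01,"ax":0,"ay":0,"az":0,"gripper":55},
    {"x":0,"y":0,"z":0.02,"ax":0,"ay":0,"az":0,"gripper":55},
    {"x":0,"y":0,"z":0.028,"ax":0,"ay":0,"az":0,"gripper":55},
    {"x":0,"y":0,"z":0.028,"ax":0,"ay":0,"az":0,"gripper":55}
  ]
}}

```text
time: 3.2
tool_pos: [0.5134, -0.1793, 0.0142]
tool_rot: [-1.76, -2.6, 0.002]
force: [0.2, 0.1, 0.1]
finger_gap: 0.0521
```

```bash
python3 go.py .5136 -.1793 .013 .383; python3 look.py a2;python3 go.py .5136 -.1793 .013 .383
```

```text
t 3.2 pos [ 0.5134 -0.1793  0.0142] F [0.1697 0.0873 0.1366] gap 0.05209200484950895 j [-0.4569  0.6117  1.9108 -0.002   0.6209 -0.8356]
shift [-0.0001  0.0002  0.0012] turn [-0.0021 -0.0006 -0.0026]
M [[-0.3713  0.9285 -0.0022]
 [ 0.9285  0.3713 -0.0003]
 [ 0.0006 -0.0021 -1.    ]]
top 307 180 8
scene 251 184 10
t 3.3 pos [ 0.5138 -0.1795  0.0149] F [ 0.5668 -0.4413 -0.1573] gap 0.052098213779112675 j [-0.4568  0.6106  1.9102 -0.002   0.6214 -0.8356]
shift [ 0.0002 -0.0001  0.0019] turn [-0.0013  0.0003 -0.0026]
M [[-0.3713  0.9285 -0.0011]
 [ 0.9285  0.3713 -0.0008]
 [-0.0003 -0.0013 -1.    ]]
```

View pics/scene_a2.png

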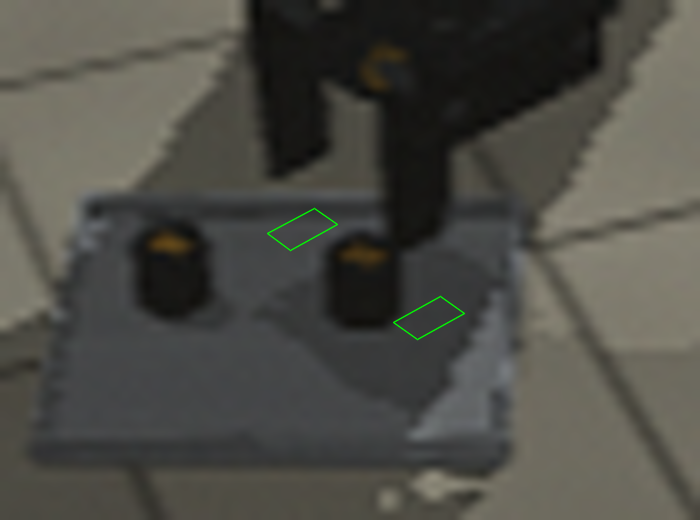

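Still about 7 px high, and the finger shadow is detached from the tip. A light close will show whether the fingers are actually around the mount: the gap stops at 25 mm if so.

Emit:
{"op": "apply_moves", "data": {
  "increments": [
    {"x":0,"y":0,"z":0,"ax":0,"ay":0,"az":0,"gripper":40},
    {"x":0,"y":0,"z":0,"ax":0,"ay":0,"az":0,"gripper":30},
    {"x":0,"y":0,"z":0,"ax":0,"ay":0,"az":0,"gripper":20},
    {"x":0,"y":0,"z":0,"ax":0,"ay":0,"az":0,"gripper":20}
  ],
  "newtons": 3
}}

```text
time: 3.8
tool_pos: [0.5137, -0.1794, 0.015]
tool_rot: [-1.761, -2.601, 0.002]
force: [-0.9, 0.0, -0.9]
finger_gap: 0.0208
```

```bash
python3 look.py a3;python3 go.py .5136 -.1793 .013 .383
```

```text
top 307 180 8
scene 251 184 10
t 3.9 pos [ 0.5138 -0.1795  0.0149] F [-0.5459 -0.3761 -0.0671] gap 0.01934216391183874 j [-0.4568  0.6105  1.9103 -0.0021  0.6214 -0.8356]
shift [ 0.0002 -0.0001  0.0019] turn [-0.0013  0.0004 -0.0025]
M [[-0.3714  0.9285 -0.001 ]
 [ 0.9285  0.3714 -0.0008]
 [-0.0004 -0.0013 -1.    ]]
```

View pics/scene_a3.png

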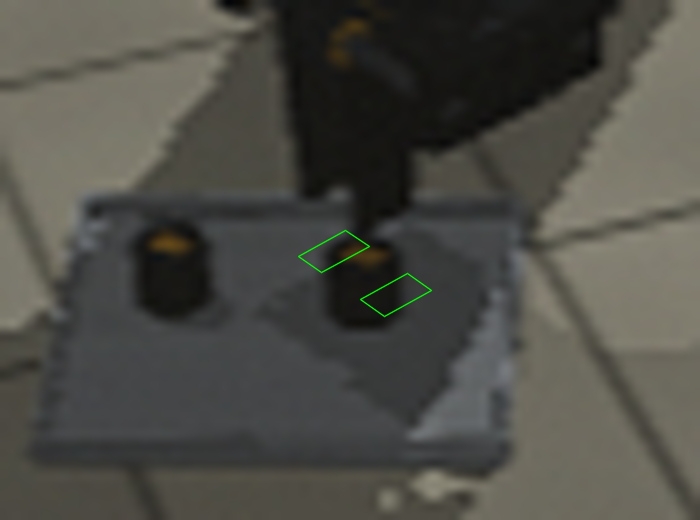

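The fingers closed past 25 mm without contact, so they really are not around the mount, and the reported TCP doesn't match the fingertips. The scene ray fits a tip straight above the mount, about 27 mm higher than reported. I'll reopen and creep down with force checks. If the offset is actually sideways, the tips would meet the tray floor at reported z = 0.003.

Emit:
{"op": "apply_moves", "data": {
  "increments": [
    {"x":0,"y":0,"z":0,"ax":0,"ay":0,"az":0,"gripper":55},
    {"x":0,"y":0,"z":0,"ax":0,"ay":0,"az":0,"gripper":55},
    {"x":0,"y":0,"z":0.003,"ax":0,"ay":0,"az":0,"gripper":55},
    {"x":0,"y":0,"z":0.006,"ax":0,"ay":0,"az":0,"gripper":55},
    {"x":0,"y":0,"z":0.009,"ax":0,"ay":0,"az":0,"gripper":55}
  ]
}}

```text
time: 4.53
tool_pos: [0.5137, -0.1794, 0.0057]
tool_rot: [-1.761, -2.601, 0.002]
force: [0.2, 0.6, -0.1]
finger_gap: 0.0521
```

Emit:
{"op": "apply_moves", "data": {
  "increments": [
    {"x":0,"y":0,"z":0.001,"ax":0,"ay":0,"az":0,"gripper":55},
    {"x":0,"y":0,"z":0.002,"ax":0,"ay":0,"az":0,"gripper":55},
    {"x":0,"y":0,"z":0.003,"ax":0,"ay":0,"az":0,"gripper":55}
  ]
}}

```text
time: 4.9
tool_pos: [0.5137, -0.1795, 0.0026]
tool_rot: [-1.761, -2.601, 0.002]
force: [-0.1, 0.4, -0.1]
finger_gap: 0.0519
```

Emit:
{"op": "apply_moves", "data": {
  "increments": [
    {"x":0,"y":0,"z":0.001,"ax":0,"ay":0,"az":0,"gripper":55},
    {"x":0,"y":0,"z":0.002,"ax":0,"ay":0,"az":0,"gripper":55},
    {"x":0,"y":0,"z":0.003,"ax":0,"ay":0,"az":0,"gripper":55}
  ]
}}

```text
time: 5.28
tool_pos: [0.5137, -0.1795, -0.0004]
tool_rot: [-1.761, -2.601, 0.002]
force: [0.1, -0.3, 1.3]
finger_gap: 0.0522
```

Emit:
{"op": "apply_moves", "data": {
  "increments": [
    {"x":0,"y":0,"z":0.002,"ax":0,"ay":0,"az":0,"gripper":55},
    {"x":0,"y":0,"z":0.004,"ax":0,"ay":0,"az":0,"gripper":55},
    {"x":0,"y":0,"z":0.004,"ax":0,"ay":0,"az":0,"gripper":55}
  ]
}}

```text
time: 5.65
tool_pos: [0.5136, -0.1794, -0.0046]
tool_rot: [-1.761, -2.601, 0.002]
force: [0.0, -0.5, -0.3]
finger_gap: 0.0524
```

Emit:
{"op": "apply_moves", "data": {
  "increments": [
    {"x":0,"y":0,"z":0.002,"ax":0,"ay":0,"az":0,"gripper":55},
    {"x":0,"y":0,"z":0.004,"ax":0,"ay":0,"az":0,"gripper":55},
    {"x":0,"y":0,"z":0.004,"ax":0,"ay":0,"az":0,"gripper":55}
  ]
}}

```text
time: 6.02
tool_pos: [0.5135, -0.1794, -0.0088]
tool_rot: [-1.761, -2.6, 0.002]
force: [0.1, 0.0, -1.1]
finger_gap: 0.0526
```

```bash
python3 look.py a4;python3 go.py .5136 -.1793 .013 .383
```

```text
top 306 181 8
scene 252 190 10
t 6.12 pos [ 0.5136 -0.1794 -0.0086] F [-0.2748  0.6674  0.4521] gap 0.05226555512955736 j [-0.4569  0.6499  1.9221 -0.0022  0.5707 -0.8354]
shift [ 0.0001  0.     -0.0216] turn [-0.0016 -0.     -0.0026]
M [[-0.3713  0.9285 -0.0015]
 [ 0.9285  0.3713 -0.0006]
 [ 0.     -0.0016 -1.    ]]
```

View pics/scene_a4.png

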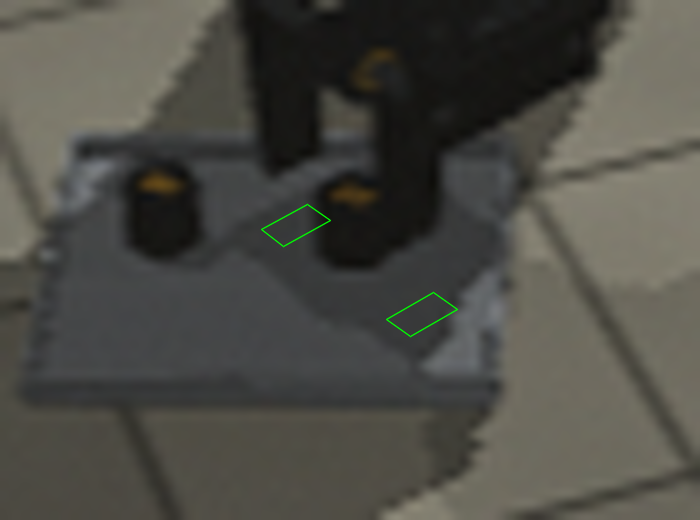

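No floor contact, so the offset is vertical: the tips are about 28 mm above the reported TCP. I'll get it exactly by touching the tray floor gently.

Emit:
{"op": "apply_moves", "data": {
  "increments": [
    {"x":0,"y":0,"z":0.003,"ax":0,"ay":0,"az":0,"gripper":55},
    {"x":0,"y":0,"z":0.006,"ax":0,"ay":0,"az":0,"gripper":55},
    {"x":0,"y":0,"z":0.008,"ax":0,"ay":0,"az":0,"gripper":55}
  ]
}}

```text
time: 6.5
tool_pos: [0.5135, -0.1794, -0.0169]
tool_rot: [-1.761, -2.6, 0.002]
force: [1.0, 0.7, 0.3]
finger_gap: 0.0526
```

Emit:
{"op": "apply_moves", "data": {
  "increments": [
    {"x":0,"y":0,"z":0.001,"ax":0,"ay":0,"az":0,"gripper":55},
    {"x":0,"y":0,"z":0.002,"ax":0,"ay":0,"az":0,"gripper":55},
    {"x":0,"y":0,"z":0.003,"ax":0,"ay":0,"az":0,"gripper":55}
  ]
}}

```text
time: 6.88
tool_pos: [0.5136, -0.1794, -0.02]
tool_rot: [-1.761, -2.6, 0.002]
force: [0.4, 0.1, 0.1]
finger_gap: 0.052
```

Emit:
{"op": "apply_moves", "data": {
  "increments": [
    {"x":0,"y":0,"z":0.001,"ax":0,"ay":0,"az":0,"gripper":55},
    {"x":0,"y":0,"z":0.002,"ax":0,"ay":0,"az":0,"gripper":55}
  ]
}}

```text
time: 7.12
tool_pos: [0.5136, -0.1794, -0.022]
tool_rot: [-1.761, -2.601, 0.002]
force: [-0.1, 0.8, -0.0]
finger_gap: 0.0523
```

Emit:
{"op": "apply_moves", "data": {
  "increments": [
    {"x":0,"y":0,"z":0.001,"ax":0,"ay":0,"az":0,"gripper":55},
    {"x":0,"y":0,"z":0.002,"ax":0,"ay":0,"az":0,"gripper":55}
  ]
}}

```text
time: 7.38
tool_pos: [0.5136, -0.1794, -0.0241]
tool_rot: [-1.761, -2.601, 0.002]
force: [0.6, 0.7, -0.5]
finger_gap: 0.0524
```

Emit:
{"op": "apply_moves", "data": {
  "increments": [
    {"x":0,"y":0,"z":0.001,"ax":0,"ay":0,"az":0,"gripper":55},
    {"x":0,"y":0,"z":0.001,"ax":0,"ay":0,"az":0,"gripper":55}
  ]
}}

```text
time: 7.62
tool_pos: [0.5135, -0.1794, -0.0252]
tool_rot: [-1.761, -2.6, 0.002]
force: [0.4, 0.3, 0.5]
finger_gap: 0.052
```

Emit:
{"op": "apply_moves", "data": {
  "increments": [
    {"x":0,"y":0,"z":0.001,"ax":0,"ay":0,"az":0,"gripper":55},
    {"x":0,"y":0,"z":0.001,"ax":0,"ay":0,"az":0,"gripper":55}
  ]
}}

```text
time: 7.88
tool_pos: [0.5135, -0.1794, -0.0262]
tool_rot: [-1.761, -2.6, 0.002]
force: [-0.2, -0.4, 0.4]
finger_gap: 0.0525
```

Emit:
{"op": "apply_moves", "data": {
  "increments": [
    {"x":0,"y":0,"z":0.001,"ax":0,"ay":0,"az":0,"gripper":55},
    {"x":0,"y":0,"z":0.001,"ax":0,"ay":0,"az":0,"gripper":55}
  ]
}}

```text
time: 8.12
tool_pos: [0.5134, -0.1794, -0.0273]
tool_rot: [-1.761, -2.6, 0.002]
force: [-0.5, 0.2, 0.1]
finger_gap: 0.0521
```

Emit:
{"op": "apply_moves", "data": {
  "increments": [
    {"x":0,"y":0,"z":0.001,"ax":0,"ay":0,"az":0,"gripper":55},
    {"x":0,"y":0,"z":0.001,"ax":0,"ay":0,"az":0,"gripper":55}
  ]
}}

```text
time: 8.38
tool_pos: [0.5135, -0.1794, -0.028]
tool_rot: [-1.761, -2.601, 0.002]
force: [-0.8, 1.0, 5.2]
finger_gap: 0.0519
```

Emit:
{"op": "apply_moves", "data": {
  "increments": [
    {"x":0,"y":0,"z":0.001,"ax":0,"ay":0,"az":0,"gripper":55},
    {"x":0,"y":0,"z":0.001,"ax":0,"ay":0,"az":0,"gripper":55}
  ]
}}

```text
time: 8.62
tool_pos: [0.5136, -0.1794, -0.028]
tool_rot: [-1.761, -2.601, 0.002]
force: [-4.0, 1.3, 15.0]
finger_gap: 0.0522
```

```bash
python3 look.py a5
```

```text
top 305 183 8
scene 252 195 10
```

View pics/scene_a5.png

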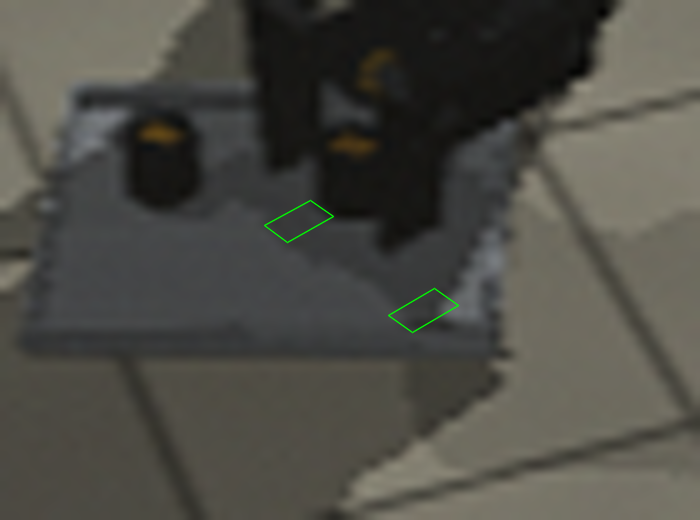

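Touch at reported z = -0.028 on the 3 mm floor, so true tip z = reported + 0.031. I'll raise 10 mm so the tips are at 13 mm, then close.

Emit:
{"op": "apply_moves", "data": {
  "increments": [
    {"x":0,"y":0,"z":-0.005,"ax":0,"ay":0,"az":0,"gripper":55},
    {"x":0,"y":0,"z":-0.01,"ax":0,"ay":0,"az":0,"gripper":55},
    {"x":0,"y":0,"z":-0.01,"ax":0,"ay":0,"az":0,"gripper":35},
    {"x":0,"y":0,"z":-0.01,"ax":0,"ay":0,"az":0,"gripper":28}
  ],
  "newtons": 8
}}

```text
time: 9.22
tool_pos: [0.5135, -0.1794, -0.0181]
tool_rot: [-1.761, -2.601, 0.002]
force: [0.5, 0.0, 0.3]
finger_gap: 0.0377
```

Emit:
{"op": "apply_moves", "data": {
  "increments": [
    {"x":0,"y":0,"z":0,"ax":0,"ay":0,"az":0,"gripper":20},
    {"x":0,"y":0,"z":0,"ax":0,"ay":0,"az":0,"gripper":20},
    {"x":0,"y":0,"z":0,"ax":0,"ay":0,"az":0,"gripper":20}
  ],
  "newtons": 8
}}

```text
time: 9.6
tool_pos: [0.5135, -0.1794, -0.0182]
tool_rot: [-1.761, -2.601, 0.002]
force: [-0.4, -0.4, 0.5]
finger_gap: 0.0248
```

```bash
python3 look.py a6; python3 go.py .5136 -.1793 .06 .383
```

```text
top 306 182 8
scene 252 192 10
t 9.7 pos [ 0.5136 -0.1794 -0.0182] F [-0.0779  0.5888 -0.0552] gap 0.024503686429902912 j [-0.4569  0.666   1.9267 -0.0023  0.5496 -0.8354]
shift [ 0.0001 -0.     -0.0782] turn [-0.0013  0.0003 -0.0025]
M [[-0.3714  0.9285 -0.0011]
 [ 0.9285  0.3714 -0.0008]
 [-0.0003 -0.0013 -1.    ]]
```

View pics/scene_a6.png

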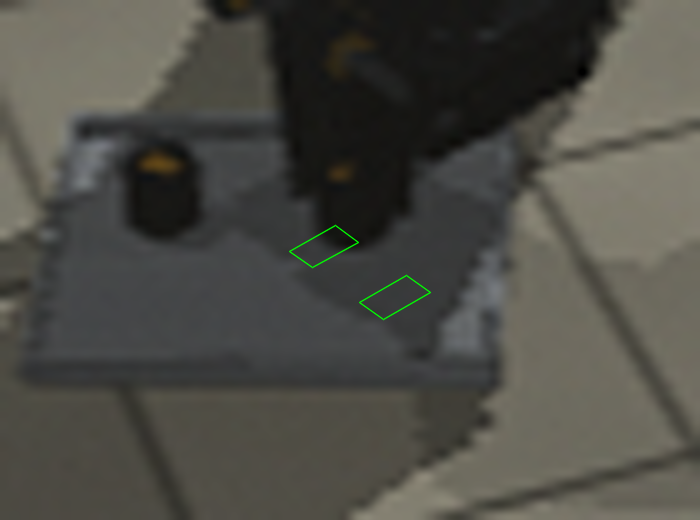

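Gripped, with a gap of 24.5 mm. Lifting and carrying it to pocket_4.

Emit:
{"op": "apply_moves", "data": {
  "increments": [
    {"x":0,"y":0,"z":-0.03,"ax":0,"ay":0,"az":0,"gripper":20},
    {"x":0,"y":0,"z":-0.07,"ax":0,"ay":0,"az":0,"gripper":20},
    {"x":0.03,"y":0,"z":-0.1,"ax":0,"ay":0,"az":0,"gripper":20},
    {"x":0.08,"y":0.02,"z":-0.1,"ax":0,"ay":0,"az":0,"gripper":20},
    {"x":0.13,"y":0.05,"z":-0.1,"ax":0,"ay":0,"az":0,"gripper":20}
  ],
  "newtons": 10
}}

```text
time: 10.32
tool_pos: [0.5116, -0.0391, 0.0823]
tool_rot: [1.763, 2.6, -0.001]
force: [0.9, 0.0, -0.5]
finger_gap: 0.0244
```

```bash
python3 go.py .5506 .2 .08 .383
```

```text
t 10.32 pos [ 0.5116 -0.0391  0.0823] F [ 0.9102  0.0421 -0.4643] gap 0.024352338228421665 j [-0.2044  0.4703  1.9384 -0.0015  0.7329 -0.5822]
shift [0.2077 0.1247 0.0021] turn [-0.0005  0.0008 -0.0041]
M [[-0.3699  0.9291 -0.0002]
 [ 0.9291  0.3699 -0.001 ]
 [-0.0008 -0.0005 -1.    ]]
```

Emit:
{"op": "apply_moves", "data": {
  "increments": [
    {"x":0.05,"y":0.03,"z":0,"ax":0,"ay":0,"az":-0.004,"gripper":20},
    {"x":0.1,"y":0.06,"z":0,"ax":0,"ay":0,"az":-0.004,"gripper":20},
    {"x":0.15,"y":0.09,"z":0,"ax":0,"ay":0,"az":-0.004,"gripper":20},
    {"x":0.2,"y":0.12,"z":0,"ax":0,"ay":0,"az":-0.004,"gripper":20},
    {"x":0.2077,"y":0.1247,"z":0.005,"ax":0,"ay":0,"az":-0.004,"gripper":20}
  ]
}}

```text
time: 10.95
tool_pos: [0.5507, 0.2032, 0.0771]
tool_rot: [1.753, 2.606, -0.0]
force: [-0.5, -0.6, -0.7]
finger_gap: 0.0246
```

```bash
python3 go.py .5506 .2 .04 .383; cat > look2.py <<'E'
import sys
from workcell import robot,eyes
from h import *
n=sys.argv[1]
for k in ("top","scene"):
    c=eyes.capture(k);pickle.dump(c,open(f"{k}_{n}.pkl","wb"))
s=robot.state();R=cv2.Rodrigues(np.array(s["tool_rot"]))[0];p=np.array(s["tool_pos"])+[0,0,.031];g=s["finger_gap"]/2
L=[([p+R@[dx,sg*(g+t),0] for dx,t in((-.01,0),(.01,0),(.01,.012),(-.01,.012))],(0,255,0)) for sg in(1,-1)]
L+=dockpolys((.5753,.1388),.383)[1:]
crop(load(f"scene_{n}"),335,150,420,225,9,f"pics/scene_{n}.png",L)
crop(load(f"top_{n}"),150,120,280,230,6,f"pics/top_{n}.png",L)
E
python3 look2.py b1
```

```text
t 10.95 pos [0.5507 0.2032 0.0771] F [-0.494  -0.6048 -0.659 ] gap 0.0246058550273648 j [ 0.2413  0.5627  1.7621 -0.001   0.8162 -0.1445]
shift [-0.0029 -0.0013  0.0371] turn [0.0005 0.0008 0.0035]
M [[-0.3769  0.9262  0.0008]
 [ 0.9262  0.3769 -0.0005]
 [-0.0008  0.0005 -1.    ]]
```

View pics/scene_b1.png

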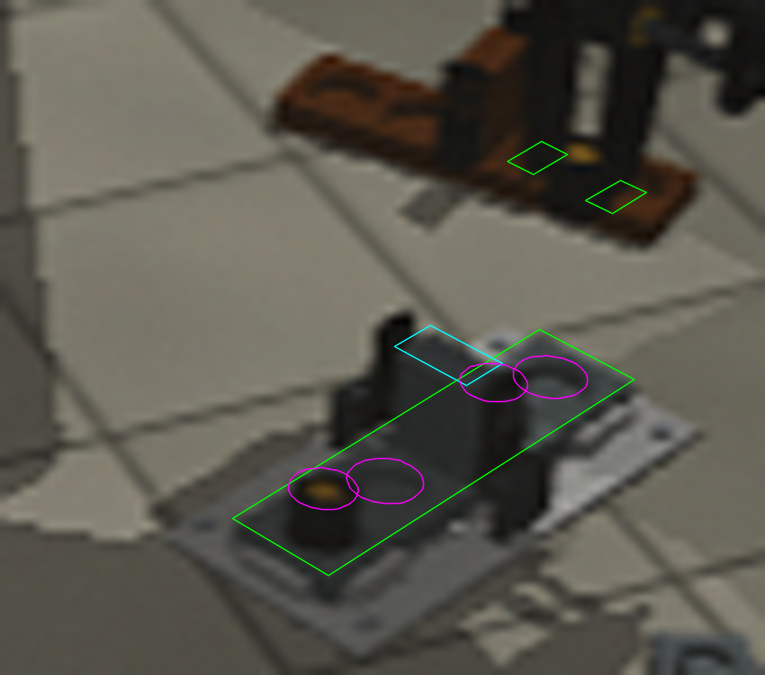

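View pics/top_b1.png

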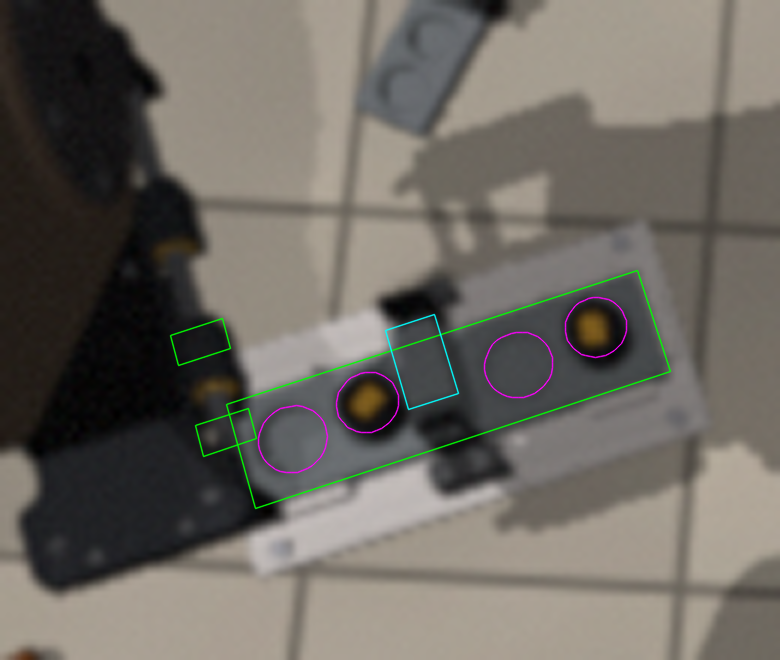

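Emit:
{"op": "apply_moves", "data": {
  "increments": [
    {"x":-0.0029,"y":-0.0013,"z":0.02,"ax":0,"ay":0,"az":0.0035,"gripper":20},
    {"x":-0.0029,"y":-0.0013,"z":0.045,"ax":0,"ay":0,"az":0.0035,"gripper":20},
    {"x":-0.0029,"y":-0.0013,"z":0.068,"ax":0,"ay":0,"az":0.0035,"gripper":20},
    {"x":-0.0029,"y":-0.0013,"z":0.072,"ax":0,"ay":0,"az":0.0035,"gripper":20},
    {"x":-0.0029,"y":-0.0013,"z":0.072,"ax":0,"ay":0,"az":0.0035,"gripper":20}
  ]
}}

```text
time: 11.68
tool_pos: [0.55, 0.1965, 0.0047]
tool_rot: [-1.762, -2.601, 0.003]
force: [0.9, 0.4, 1.9]
finger_gap: 0.0243
```

```bash
python3 look2.py b2;  python3 go.py .5506 .2 -.01 .383
```

```text
t 11.78 pos [0.5503 0.197  0.0053] F [-0.2787  0.1426 -0.1618] gap 0.02479019825262545 j [ 0.2313  0.6641  1.8138 -0.0016  0.6642 -0.148 ]
shift [0.0027 0.0014 0.0153] turn [-0.0006  0.0009 -0.0024]
M [[-0.3715  0.9284 -0.0002]
 [ 0.9284  0.3715 -0.0011]
 [-0.0009 -0.0006 -1.    ]]
```

View pics/scene_b2.png

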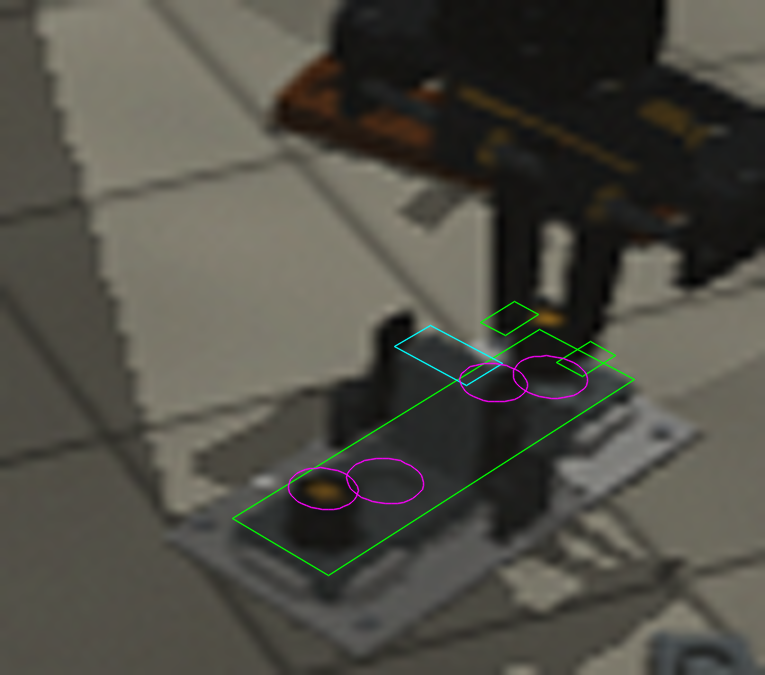

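View pics/top_b2.png

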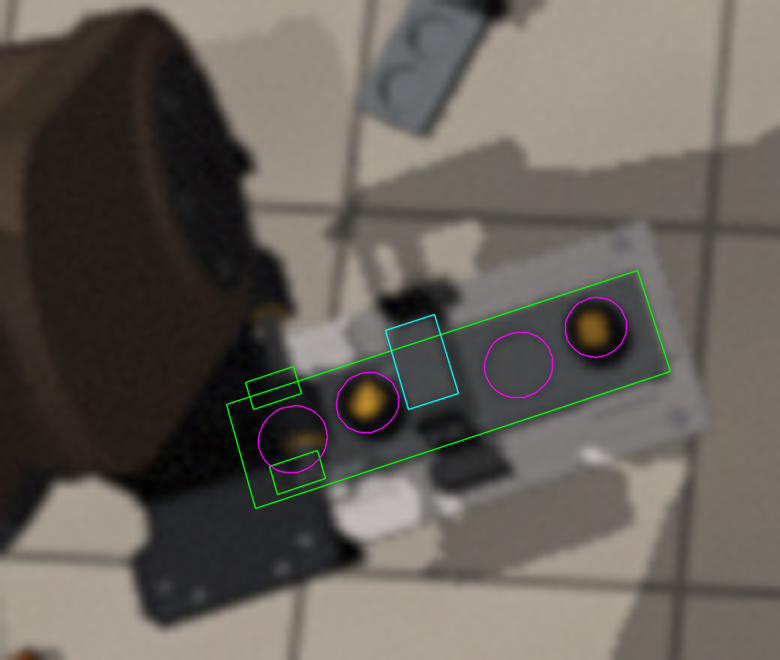

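```bash
python3 - <<'E'
from h import *
for k,f,o in(("scene",9,(335,150)),("top",6,(150,120))):
    for dx in(-.004,0,.004):
        P=np.array([.5503-.3715*dx,.197+.9284*dx,.0363+.012]);print(k,dx,(proj(load(k+"_b2"),[P])[0]-o+.5)*f-.5)
for k in("scene","top"):
    c=load(k+"_b2")
    if k=="scene":crop(c,380,170,415,200,20,"pics/z1.png")
    else: crop(c,180,170,220,205,18,"pics/z2.png")
E
```

```text
scene -0.004 [543.87993404 316.0254309 ]
scene 0 [550.62535803 311.89627667]
scene 0.004 [557.35104514 307.7792042 ]
top -0.004 [285.07754986 419.56580324]
top 0 [275.25938959 422.76361293]
top 0.004 [265.43473568 425.96353763]
```

View pics/z1.png

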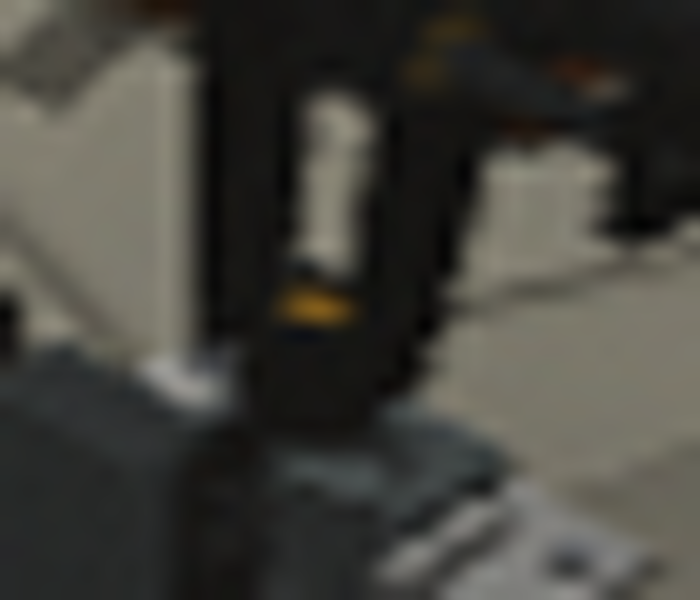

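View pics/z2.png

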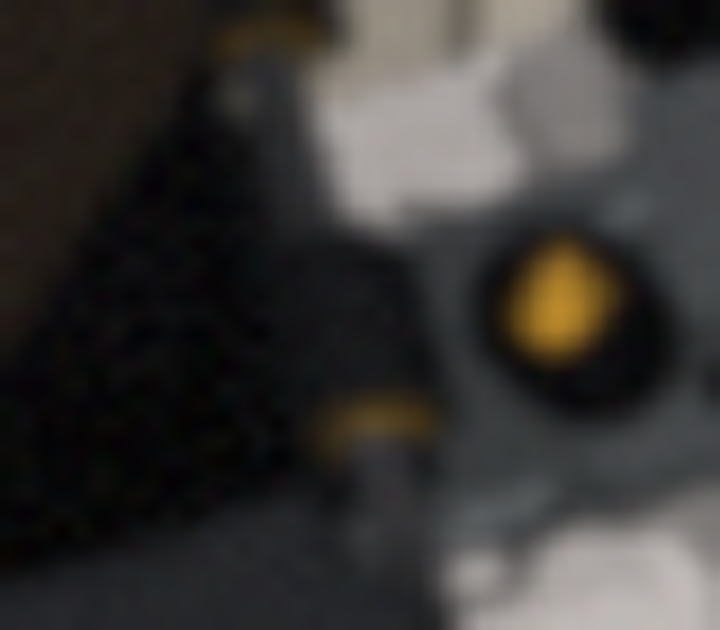

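Emit:
{"op": "apply_moves", "data": {
  "increments": [
    {"x":0.0027,"y":0.0014,"z":0,"ax":0,"ay":0,"az":0,"gripper":20},
    {"x":0.0027,"y":0.0014,"z":0,"ax":0,"ay":0,"az":0,"gripper":20},
    {"x":0.0027,"y":0.0014,"z":0.005,"ax":0,"ay":0,"az":0,"gripper":20},
    {"x":0.0027,"y":0.0014,"z":0.009,"ax":0,"ay":0,"az":0,"gripper":20},
    {"x":0.0027,"y":0.0014,"z":0.012,"ax":0,"ay":0,"az":0,"gripper":20}
  ]
}}

```text
time: 12.4
tool_pos: [0.5507, 0.2002, -0.007]
tool_rot: [1.761, 2.601, -0.001]
force: [0.3, 2.2, 1.4]
finger_gap: 0.0248
```

Emit:
{"op": "apply_moves", "data": {
  "increments": [
    {"x":0,"y":0,"z":0.001,"ax":0,"ay":0,"az":0,"gripper":20},
    {"x":0,"y":0,"z":0.002,"ax":0,"ay":0,"az":0,"gripper":20}
  ]
}}

```text
time: 12.65
tool_pos: [0.5507, 0.2003, -0.0091]
tool_rot: [1.761, 2.601, -0.001]
force: [1.8, 2.2, 2.2]
finger_gap: 0.0249
```

```bash
python3 go.py .5506 .2 -.01 .383
```

```text
t 12.65 pos [ 0.5507  0.2003 -0.0091] F [1.765  2.1908 2.2045] gap 0.024864636270345273 j [ 0.2365  0.6878  1.8167 -0.0013  0.6373 -0.1431]
shift [-0.0002 -0.0002  0.0009] turn [-0.0004  0.0007 -0.0024]
M [[-0.3715  0.9284 -0.0001]
 [ 0.9284  0.3715 -0.0008]
 [-0.0007 -0.0004 -1.    ]]
```

Emit:
{"op": "apply_moves", "data": {
  "increments": [
    {"x":0.0005,"y":0.001,"z":0,"ax":0,"ay":0,"az":0,"gripper":20},
    {"x":0.0005,"y":0.001,"z":0.001,"ax":0,"ay":0,"az":0,"gripper":20},
    {"x":0.0005,"y":0.001,"z":0.001,"ax":0,"ay":0,"az":0,"gripper":20}
  ]
}}

```text
time: 13.02
tool_pos: [0.5513, 0.201, -0.0102]
tool_rot: [1.761, 2.601, -0.002]
force: [-0.9, 0.0, 1.0]
finger_gap: 0.0248
```

```bash
python3 look2.py b3;python3 go.py .5506 .2 -.01 .383
```

```text
t 13.12 pos [ 0.5514  0.201  -0.0101] F [ 0.43  -0.107  0.091] gap 0.025040103877703335 j [ 0.2375  0.6903  1.8147 -0.0013  0.637  -0.142 ]
shift [-0.0007 -0.0011 -0.0001] turn [-0.0005  0.0007 -0.0024]
M [[-0.3714  0.9285 -0.0002]
 [ 0.9285  0.3714 -0.0009]
 [-0.0007 -0.0005 -1.    ]]
```

View pics/scene_b3.png

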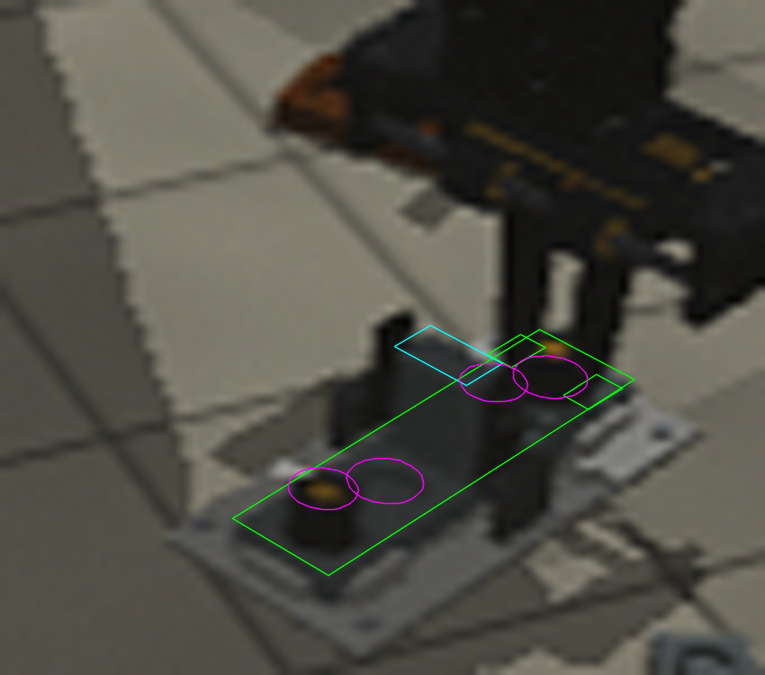

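Lateral force is gone, so the mount is inside the pocket. I'll creep down to floor contact.

Emit:
{"op": "apply_moves", "data": {
  "increments": [
    {"x":0,"y":0,"z":0.001,"ax":0,"ay":0,"az":0,"gripper":20},
    {"x":0,"y":0,"z":0.001,"ax":0,"ay":0,"az":0,"gripper":20}
  ]
}}

```text
time: 13.38
tool_pos: [0.5514, 0.2009, -0.0107]
tool_rot: [1.761, 2.601, -0.001]
force: [-1.7, -1.1, 5.3]
finger_gap: 0.0246
```

Emit:
{"op": "apply_moves", "data": {
  "increments": [
    {"x":0,"y":0,"z":0.001,"ax":0,"ay":0,"az":0,"gripper":20},
    {"x":0,"y":0,"z":0.001,"ax":0,"ay":0,"az":0,"gripper":20}
  ]
}}

```text
time: 13.62
tool_pos: [0.5514, 0.2009, -0.0108]
tool_rot: [1.76, 2.601, -0.001]
force: [-2.4, -1.8, 10.3]
finger_gap: 0.0247
```

Emit:
{"op": "apply_moves", "data": {
  "increments": [
    {"x":0,"y":0,"z":-0.001,"ax":0,"ay":0,"az":0,"gripper":45},
    {"x":0,"y":0,"z":-0.001,"ax":0,"ay":0,"az":0,"gripper":45},
    {"x":0,"y":0,"z":-0.001,"ax":0,"ay":0,"az":0,"gripper":45},
    {"x":0,"y":0,"z":-0.02,"ax":0,"ay":0,"az":0,"gripper":50},
    {"x":0,"y":0,"z":-0.06,"ax":0,"ay":0,"az":0,"gripper":55}
  ]
}}

```text
time: 14.25
tool_pos: [0.5505, 0.2007, 0.0484]
tool_rot: [-1.76, -2.6, 0.005]
force: [-0.3, 0.1, 0.7]
finger_gap: 0.0506
```

Emit:
{"op": "apply_moves", "data": {
  "increments": [
    {"x":-0.03,"y":0,"z":-0.04,"ax":0,"ay":0,"az":0,"gripper":55},
    {"x":-0.08,"y":-0.02,"z":-0.04,"ax":0,"ay":0,"az":0,"gripper":55},
    {"x":-0.13,"y":-0.05,"z":-0.04,"ax":0,"ay":0,"az":0,"gripper":55},
    {"x":-0.18,"y":-0.08,"z":-0.04,"ax":0,"ay":0,"az":0,"gripper":55},
    {"x":-0.23,"y":-0.11,"z":-0.04,"ax":0,"ay":0,"az":0,"gripper":55}
  ]
}}

```text
time: 14.88
tool_pos: [0.5335, -0.0554, 0.0889]
tool_rot: [-1.76, -2.601, 0.005]
force: [0.5, -0.2, 0.0]
finger_gap: 0.0522
```

```bash
python3 go.py .4857 -.2365 .06 .383;python3 look2.py b4
```

```text
t 14.88 pos [ 0.5335 -0.0554  0.0889] F [ 0.5055 -0.2204  0.0019] gap 0.0521623035794045 j [-0.2253  0.4882  1.8751 -0.0034  0.7807 -0.6037]
shift [-0.1504 -0.1116  0.0293] turn [-0.0033  0.0006 -0.0021]
M [[-0.3717  0.9283 -0.0029]
 [ 0.9283  0.3717 -0.0018]
 [-0.0006 -0.0033 -1.    ]]
```

View pics/top_b4.png

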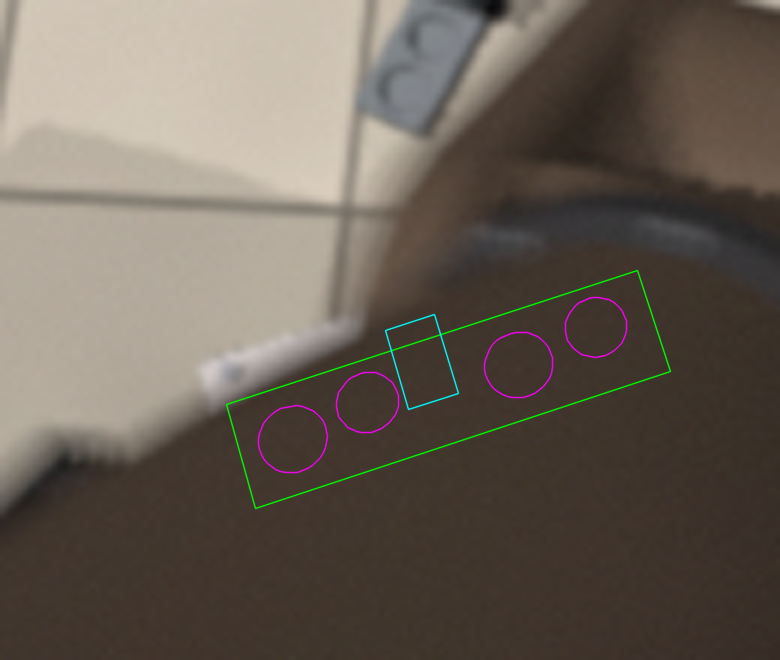

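View pics/scene_b4.png

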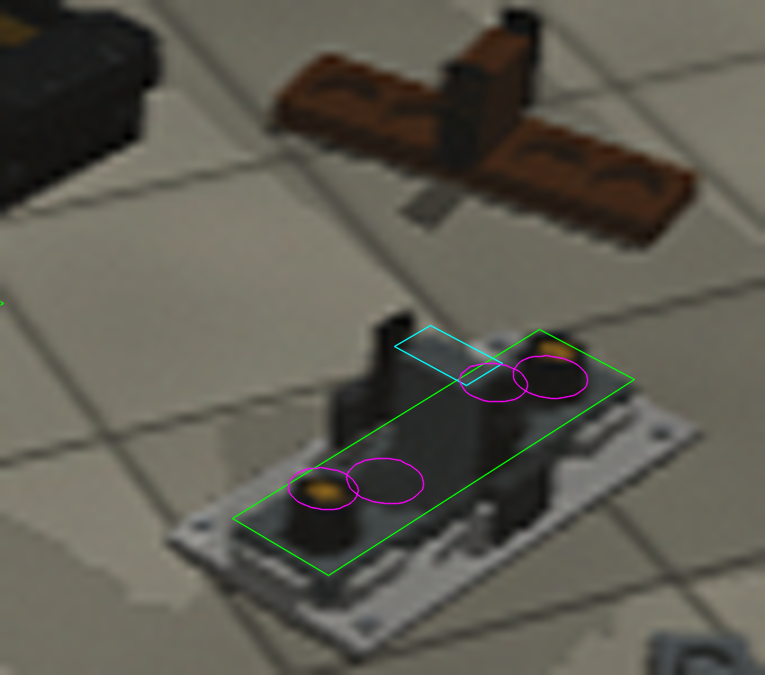

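The first mount is seated in pocket_4, with its brass at (553,350) in the crop. Going for the second.

Emit:
{"op": "apply_moves", "data": {
  "increments": [
    {"x":-0.05,"y":-0.04,"z":0,"ax":0,"ay":0,"az":0,"gripper":55},
    {"x":-0.1,"y":-0.08,"z":0,"ax":0,"ay":0,"az":0,"gripper":55},
    {"x":-0.15,"y":-0.1116,"z":0.01,"ax":-0.003,"ay":0,"az":-0.002,"gripper":55},
    {"x":-0.1504,"y":-0.1116,"z":0.02,"ax":-0.003,"ay":0,"az":-0.002,"gripper":55},
    {"x":-0.1504,"y":-0.1116,"z":0.03,"ax":-0.003,"ay":0,"az":-0.002,"gripper":55}
  ]
}}

```text
time: 15.6
tool_pos: [0.4844, -0.2386, 0.0586]
tool_rot: [-1.765, -2.598, 0.002]
force: [0.3, -0.0, -0.5]
finger_gap: 0.0523
```

```bash
python3 go.py .4857 -.2365 -.018 .383
```

```text
t 15.6 pos [ 0.4844 -0.2386  0.0586] F [ 0.2814 -0.0239 -0.5382] gap 0.05232356286348622 j [-0.5794  0.5367  1.8924 -0.0016  0.7129 -0.9554]
shift [0.0015 0.002  0.0766] turn [-0.0011  0.0003 -0.0058]
M [[-0.3683  0.9297 -0.0009]
 [ 0.9297  0.3683 -0.0007]
 [-0.0003 -0.0011 -1.    ]]
```

Emit:
{"op": "apply_moves", "data": {
  "increments": [
    {"x":0.0015,"y":0.002,"z":0.02,"ax":0,"ay":0,"az":-0.005,"gripper":55},
    {"x":0.0015,"y":0.002,"z":0.04,"ax":0,"ay":0,"az":-0.005,"gripper":55},
    {"x":0.0015,"y":0.002,"z":0.06,"ax":0,"ay":0,"az":-0.005,"gripper":55},
    {"x":0.0015,"y":0.002,"z":0.0766,"ax":0,"ay":0,"az":-0.005,"gripper":55},
    {"x":0.0015,"y":0.002,"z":0.0766,"ax":0,"ay":0,"az":-0.005,"gripper":55}
  ]
}}

```text
time: 16.23
tool_pos: [0.4855, -0.2352, -0.019]
tool_rot: [-1.756, -2.602, 0.002]
force: [-0.9, -0.3, 0.6]
finger_gap: 0.0527
```

```bash
python3 go.py .4857 -.2365 -.018 .383
```

```text
t 16.23 pos [ 0.4855 -0.2352 -0.019 ] F [-0.899  -0.2866  0.6431] gap 0.05265085821510515 j [-0.5731  0.6642  1.9369 -0.0019  0.5431 -0.955 ]
shift [-0.0013 -0.0003 -0.001 ] turn [-0.0023 -0.0016  0.0005]
M [[-0.3742  0.9274 -0.0027]
 [ 0.9274  0.3742  0.0006]
 [ 0.0016 -0.0023 -1.    ]]
```

Emit:
{"op": "apply_moves", "data": {
  "increments": [
    {"x":-0.0013,"y":-0.0003,"z":-0.001,"ax":0,"ay":0,"az":0,"gripper":35},
    {"x":-0.0013,"y":-0.0003,"z":-0.001,"ax":0,"ay":0,"az":0,"gripper":28},
    {"x":-0.0013,"y":-0.0003,"z":-0.001,"ax":0,"ay":0,"az":0,"gripper":20},
    {"x":-0.0013,"y":-0.0003,"z":-0.001,"ax":0,"ay":0,"az":0,"gripper":20},
    {"x":-0.0013,"y":-0.0003,"z":-0.001,"ax":0,"ay":0,"az":0,"gripper":20}
  ],
  "newtons": 8
}}

```text
time: 16.85
tool_pos: [0.4859, -0.2367, -0.0176]
tool_rot: [-1.756, -2.602, 0.002]
force: [-1.3, 0.8, 5.5]
finger_gap: 0.0244
```

Emit:
{"op": "apply_moves", "data": {
  "increments": [
    {"x":0,"y":0,"z":0,"ax":0,"ay":0,"az":0,"gripper":20},
    {"x":0,"y":0,"z":-0.03,"ax":0,"ay":0,"az":0,"gripper":20},
    {"x":0,"y":0,"z":-0.07,"ax":0,"ay":0,"az":0,"gripper":20},
    {"x":0.03,"y":0.02,"z":-0.1,"ax":0,"ay":0,"az":0,"gripper":20},
    {"x":0.08,"y":0.05,"z":-0.1,"ax":0,"ay":0,"az":0,"gripper":20}
  ],
  "newtons": 10
}}

```text
time: 17.48
tool_pos: [0.5037, -0.1443, 0.0843]
tool_rot: [1.76, 2.6, -0.0]
force: [1.1, 0.3, -0.9]
finger_gap: 0.0248
```

```bash
python3 go.py .5872 .1118 .08 .383
```

```text
t 17.48 pos [ 0.5037 -0.1443  0.0843] F [ 1.1314  0.2548 -0.9199] gap 0.024831162616439216 j [-0.4047  0.4789  1.9123 -0.001   0.7481 -0.7847]
shift [0.2067 0.1727 0.004 ] turn [ 0.001   0.002  -0.0023]
M [[-0.3716  0.9284  0.0017]
 [ 0.9284  0.3716 -0.0015]
 [-0.002   0.0011 -1.    ]]
```

Emit:
{"op": "apply_moves", "data": {
  "increments": [
    {"x":0.05,"y":0.04,"z":0,"ax":0,"ay":0,"az":0,"gripper":20},
    {"x":0.1,"y":0.08,"z":0,"ax":0,"ay":0,"az":0,"gripper":20},
    {"x":0.15,"y":0.12,"z":0,"ax":0,"ay":0,"az":0,"gripper":20},
    {"x":0.19,"y":0.16,"z":0,"ax":0,"ay":0,"az":-0.002,"gripper":20},
    {"x":0.2067,"y":0.1727,"z":0,"ax":0,"ay":0,"az":-0.002,"gripper":20}
  ]
}}

```text
time: 18.1
tool_pos: [0.5877, 0.1147, 0.0837]
tool_rot: [1.753, 2.604, -0.0]
force: [-0.1, -0.6, -0.3]
finger_gap: 0.0245
```

```bash
python3 -c "
from workcell import eyes
eyes.capture('scene')"; python3 go.py .5872 .1118 .005 .383
```

```text
t 18.15 pos [0.5876 0.1153 0.0836] F [-1.5446  1.4153 -0.2385] gap 0.02463843495196955 j [ 0.0841  0.5678  1.7275 -0.0017  0.8448 -0.3003]
shift [-0.0029 -0.0018  0.0786] turn [0.0011 0.0017 0.0025]
M [[-0.376   0.9266  0.0016]
 [ 0.9266  0.376  -0.0011]
 [-0.0017  0.0011 -1.    ]]
```

Emit:
{"op": "apply_moves", "data": {
  "increments": [
    {"x":-0.0029,"y":-0.0018,"z":0,"ax":0,"ay":0,"az":0,"gripper":20},
    {"x":-0.0029,"y":-0.0018,"z":0.03,"ax":0,"ay":0,"az":0,"gripper":20},
    {"x":-0.0029,"y":-0.0018,"z":0.055,"ax":0,"ay":0,"az":0,"gripper":20},
    {"x":-0.0029,"y":-0.0018,"z":0.075,"ax":0,"ay":0,"az":0,"gripper":20},
    {"x":-0.0029,"y":-0.0018,"z":0.075,"ax":0,"ay":0,"az":0,"gripper":20}
  ]
}}

```text
time: 18.77
tool_pos: [0.5861, 0.11, 0.0076]
tool_rot: [-1.757, -2.604, 0.003]
force: [-0.3, -0.1, 0.6]
finger_gap: 0.0246
```

```bash
python3 look2.py d1; python3 go.py .5872 .1118 .005 .383
```

```text
t 18.88 pos [0.5873 0.1107 0.0092] F [ 0.6002 -0.4566  0.1705] gap 0.024704671753531013 j [ 0.0765  0.6705  1.7796 -0.0021  0.6898 -0.3061]
shift [0.0011 0.0003 0.0042] turn [0.0012 0.0018 0.0012]
M [[-0.3748  0.9271  0.0018]
 [ 0.9271  0.3748 -0.0012]
 [-0.0018  0.0012 -1.    ]]
```

View pics/scene_d1.png

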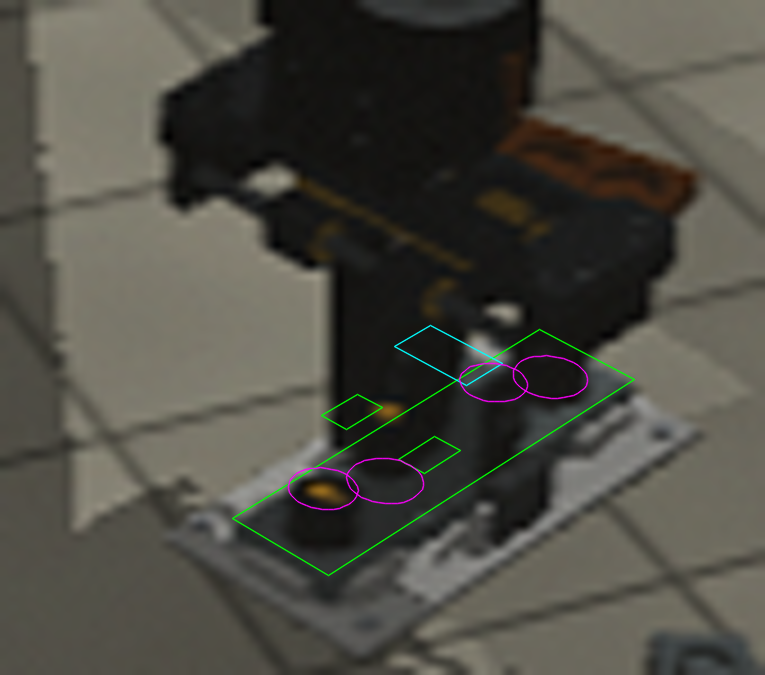

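Emit:
{"op": "apply_moves", "data": {
  "increments": [
    {"x":0.0011,"y":0.0003,"z":0.002,"ax":0,"ay":0,"az":0,"gripper":20},
    {"x":0.0011,"y":0.0003,"z":0.006,"ax":0,"ay":0,"az":0,"gripper":20},
    {"x":0.0011,"y":0.0003,"z":0.01,"ax":0,"ay":0,"az":0,"gripper":20},
    {"x":0.0011,"y":0.0003,"z":0.013,"ax":0,"ay":0,"az":0,"gripper":20}
  ]
}}

```text
time: 19.38
tool_pos: [0.5871, 0.1118, -0.004]
tool_rot: [1.755, 2.603, -0.0]
force: [-0.1, -0.2, -0.2]
finger_gap: 0.0247
```

Emit:
{"op": "apply_moves", "data": {
  "increments": [
    {"x":0,"y":0,"z":0.001,"ax":0,"ay":0,"az":0,"gripper":20},
    {"x":0,"y":0,"z":0.003,"ax":0,"ay":0,"az":0,"gripper":20}
  ]
}}

```text
time: 19.62
tool_pos: [0.5871, 0.1119, -0.0072]
tool_rot: [1.755, 2.603, -0.0]
force: [0.2, 0.1, 0.1]
finger_gap: 0.0248
```

Emit:
{"op": "apply_moves", "data": {
  "increments": [
    {"x":0,"y":0,"z":0.001,"ax":0,"ay":0,"az":0,"gripper":20},
    {"x":0,"y":0,"z":0.002,"ax":0,"ay":0,"az":0,"gripper":20}
  ]
}}

```text
time: 19.88
tool_pos: [0.5871, 0.1119, -0.0092]
tool_rot: [1.755, 2.603, -0.0]
force: [0.5, 0.8, 0.7]
finger_gap: 0.0247
```

Emit:
{"op": "apply_moves", "data": {
  "increments": [
    {"x":0,"y":0,"z":0.001,"ax":0,"ay":0,"az":0,"gripper":20},
    {"x":0,"y":0,"z":0.001,"ax":0,"ay":0,"az":0,"gripper":20}
  ]
}}

```text
time: 20.12
tool_pos: [0.5872, 0.1119, -0.0096]
tool_rot: [1.755, 2.603, 0.0]
force: [-2.0, -0.3, 6.3]
finger_gap: 0.0243
```

Emit:
{"op": "apply_moves", "data": {
  "increments": [
    {"x":0,"y":0,"z":0.001,"ax":0,"ay":0,"az":0,"gripper":20},
    {"x":0,"y":0,"z":0.001,"ax":0,"ay":0,"az":0,"gripper":20}
  ]
}}

```text
time: 20.38
tool_pos: [0.5873, 0.1119, -0.0097]
tool_rot: [1.755, 2.603, 0.001]
force: [-2.8, -1.2, 10.9]
finger_gap: 0.0247
```

Emit:
{"op": "apply_moves", "data": {
  "increments": [
    {"x":0,"y":0,"z":-0.001,"ax":0,"ay":0,"az":0,"gripper":42},
    {"x":0,"y":0,"z":-0.001,"ax":0,"ay":0,"az":0,"gripper":42},
    {"x":0,"y":0,"z":-0.001,"ax":0,"ay":0,"az":0,"gripper":42},
    {"x":0,"y":0,"z":-0.03,"ax":0,"ay":0,"az":0,"gripper":60},
    {"x":0,"y":0,"z":-0.07,"ax":0,"ay":0,"az":0,"gripper":100}
  ]
}}

```text
time: 21.0
tool_pos: [0.5865, 0.1119, 0.0601]
tool_rot: [1.756, 2.604, -0.002]
force: [-0.6, -0.6, -0.3]
finger_gap: 0.0545
```

Emit:
{"op": "apply_moves", "data": {
  "increments": [
    {"x":0,"y":0,"z":-0.02,"ax":0,"ay":0,"az":0,"gripper":100},
    {"x":0.01,"y":0,"z":-0.02,"ax":0,"ay":0,"az":0,"gripper":95},
    {"x":0.02,"y":0,"z":-0.02,"ax":0,"ay":0,"az":0,"gripper":95},
    {"x":0.03,"y":0,"z":-0.02,"ax":0,"ay":0,"az":0,"gripper":95},
    {"x":0.03,"y":0,"z":-0.02,"ax":0,"ay":0,"az":0,"gripper":95}
  ]
}}

```text
time: 21.62
tool_pos: [0.5746, 0.1406, 0.0793]
tool_rot: [-1.755, -2.606, 0.003]
force: [0.2, 0.6, -0.0]
finger_gap: 0.0901
```

```bash
python3 look2.py d2; python3 go.py .576 .1396 .003 .383
```

```text
t 21.73 pos [0.5751 0.1399 0.0796] F [-0.0996  0.576   0.1098] gap 0.09016599386405293 j [ 0.1278  0.5655  1.7468 -0.002   0.83   -0.2558]
shift [-0.0005  0.0008  0.0766] turn [-0.001   0.0013  0.0019]
M [[-0.3755  0.9268 -0.0005]
 [ 0.9268  0.3755 -0.0015]
 [-0.0013 -0.001  -1.    ]]
```

View pics/scene_d2.png

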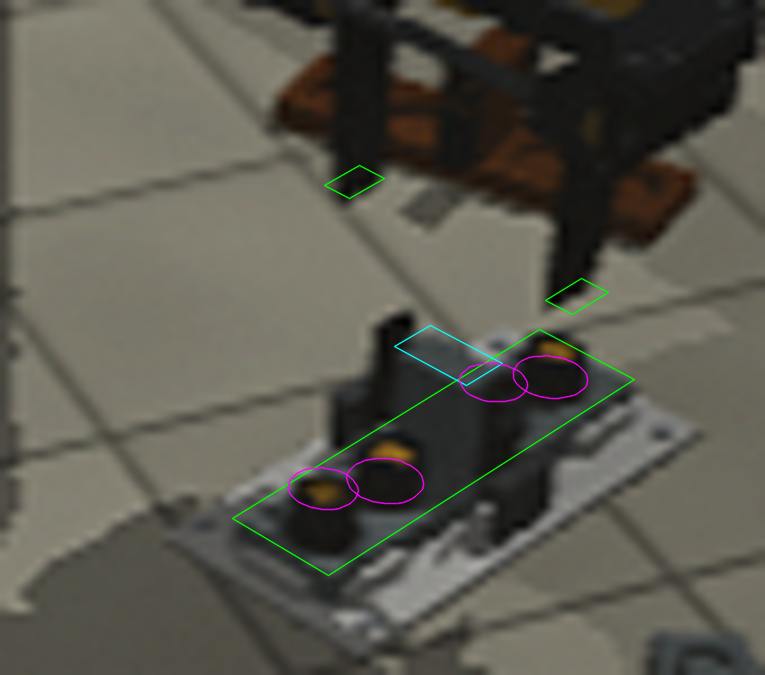

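View pics/top_d2.png

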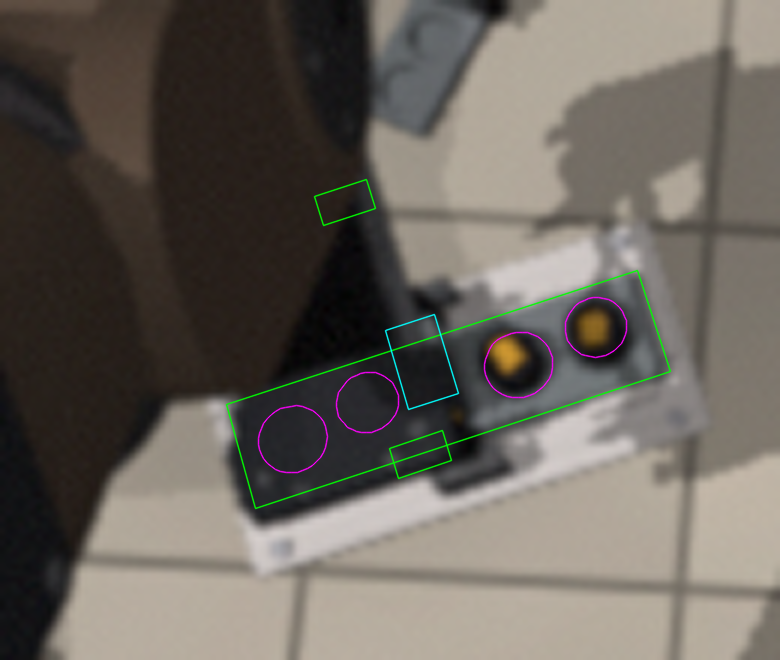

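Both mounts are seated; the top view shows brass at (508,355) for pocket_2. Next I'll lower over the catches, with tips at 36 mm true (reported 0.005), which is above the keepers.

Emit:
{"op": "apply_moves", "data": {
  "increments": [
    {"x":-0.0005,"y":0.0008,"z":0.015,"ax":0,"ay":0,"az":0.002,"gripper":95},
    {"x":-0.0005,"y":0.0008,"z":0.035,"ax":0,"ay":0,"az":0.002,"gripper":95},
    {"x":-0.0005,"y":0.0008,"z":0.055,"ax":0,"ay":0,"az":0.002,"gripper":95},
    {"x":-0.0005,"y":0.0008,"z":0.07,"ax":0,"ay":0,"az":0.002,"gripper":95},
    {"x":-0.0005,"y":0.0008,"z":0.0735,"ax":0,"ay":0,"az":0.002,"gripper":95}
  ]
}}

```text
time: 22.35
tool_pos: [0.5755, 0.1394, 0.0048]
tool_rot: [-1.758, -2.603, 0.004]
force: [0.0, 0.7, 1.1]
finger_gap: 0.0905
```

```bash
python3 look2.py e1; python3 go.py .576 .1396 .005 .383
```

```text
t 22.45 pos [0.576  0.1395 0.0058] F [ 0.4439 -0.5495 -0.0129] gap 0.09037288966413422 j [ 0.1269  0.6715  1.792  -0.0023  0.6791 -0.254 ]
shift [0.0001 0.0001 0.0008] turn [-0.0014  0.0011 -0.0003]
M [[-0.3735  0.9276 -0.0009]
 [ 0.9276  0.3735 -0.0016]
 [-0.0011 -0.0014 -1.    ]]
```

View pics/scene_e1.png

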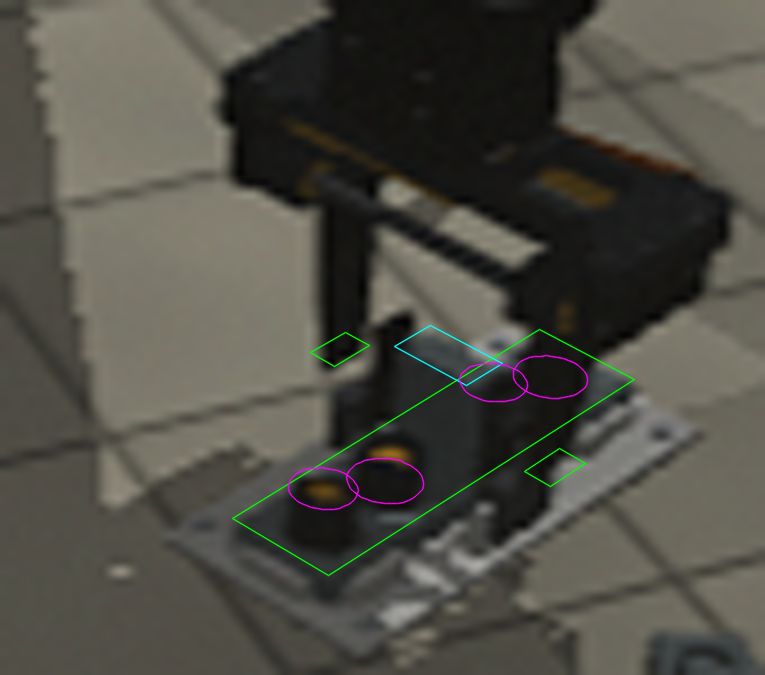

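Emit:
{"op": "apply_moves", "data": {
  "increments": [
    {"x":0,"y":0,"z":0,"ax":0,"ay":0,"az":0,"gripper":75},
    {"x":0,"y":0,"z":0,"ax":0,"ay":0,"az":0,"gripper":65},
    {"x":0,"y":0,"z":0,"ax":0,"ay":0,"az":0,"gripper":60},
    {"x":0,"y":0,"z":0,"ax":0,"ay":0,"az":0,"gripper":55},
    {"x":0,"y":0,"z":0,"ax":0,"ay":0,"az":0,"gripper":55}
  ],
  "newtons": 12
}}

```text
time: 23.08
tool_pos: [0.5761, 0.1395, 0.0061]
tool_rot: [1.758, 2.603, -0.002]
force: [0.8, -0.6, 2.9]
finger_gap: 0.0531
```

Emit:
{"op": "apply_moves", "data": {
  "increments": [
    {"x":0,"y":0,"z":0,"ax":0,"ay":0,"az":0,"gripper":40},
    {"x":0,"y":0,"z":0,"ax":0,"ay":0,"az":0,"gripper":40},
    {"x":0,"y":0,"z":0,"ax":0,"ay":0,"az":0,"gripper":40}
  ],
  "newtons": 15
}}

```text
time: 23.45
tool_pos: [0.576, 0.1395, 0.0062]
tool_rot: [1.758, 2.603, -0.003]
force: [-2.4, -1.6, 4.8]
finger_gap: 0.0449
```

Emit:
{"op": "apply_moves", "data": {
  "increments": [
    {"x":0,"y":0,"z":0,"ax":0,"ay":0,"az":0,"gripper":40},
    {"x":0,"y":0,"z":0,"ax":0,"ay":0,"az":0,"gripper":40},
    {"x":0,"y":0,"z":0,"ax":0,"ay":0,"az":0,"gripper":40}
  ],
  "newtons": 25
}}

```text
time: 23.82
tool_pos: [0.5761, 0.1395, 0.0065]
tool_rot: [1.758, 2.603, -0.002]
force: [-1.7, -0.2, 5.3]
finger_gap: 0.0443
```

```bash
python3 look2.py e2; python3 go.py .576 .1396 .005 .383
```

```text
t 23.93 pos [0.5761 0.1395 0.0065] F [-1.5645 -0.6427  6.0906] gap 0.04408887286883062 j [ 0.127   0.6705  1.7918 -0.0024  0.6799 -0.254 ]
shift [ 0.0001 -0.      0.0015] turn [-0.0009  0.0013 -0.0001]
M [[-0.3736  0.9276 -0.0004]
 [ 0.9276  0.3736 -0.0015]
 [-0.0013 -0.0009 -1.    ]]
```

View pics/scene_e2.png

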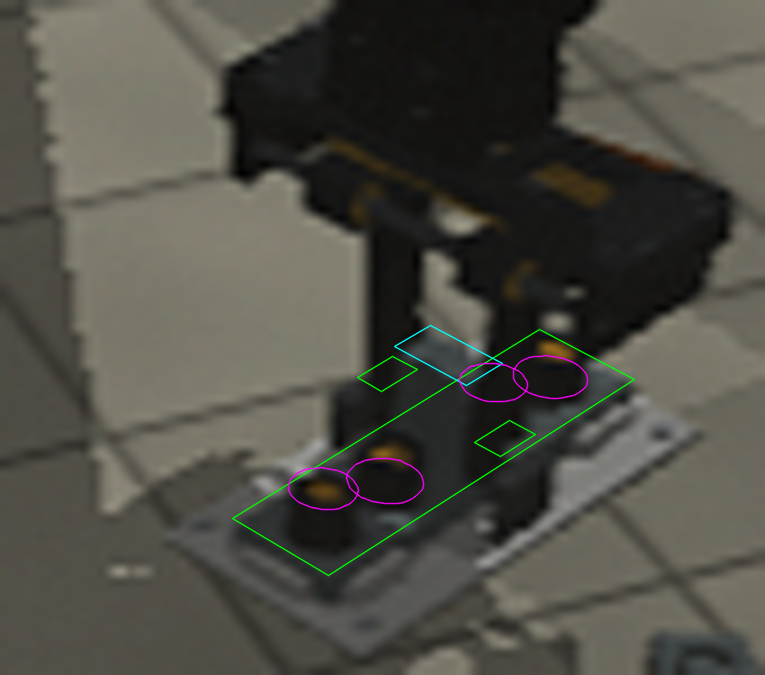

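Both catches are pinched: the gap is at its stop and lateral force is near zero. Lifting slowly.

Emit:
{"op": "apply_moves", "data": {
  "increments": [
    {"x":0,"y":0,"z":0,"ax":0,"ay":0,"az":0,"gripper":40},
    {"x":0,"y":0,"z":-0.002,"ax":0,"ay":0,"az":0,"gripper":40},
    {"x":0,"y":0,"z":-0.004,"ax":0,"ay":0,"az":0,"gripper":40},
    {"x":0,"y":0,"z":-0.006,"ax":0,"ay":0,"az":0,"gripper":40}
  ],
  "newtons": 28
}}

```text
time: 24.42
tool_pos: [0.5759, 0.1395, 0.0123]
tool_rot: [1.758, 2.603, -0.003]
force: [0.1, 0.5, -2.4]
finger_gap: 0.044
```

Emit:
{"op": "apply_moves", "data": {
  "increments": [
    {"x":0,"y":0,"z":-0.003,"ax":0,"ay":0,"az":0,"gripper":40},
    {"x":0,"y":0,"z":-0.006,"ax":0,"ay":0,"az":0,"gripper":40},
    {"x":0,"y":0,"z":-0.01,"ax":0,"ay":0,"az":0,"gripper":40},
    {"x":0,"y":0,"z":-0.014,"ax":0,"ay":0,"az":0,"gripper":40}
  ]
}}

```text
time: 24.92
tool_pos: [0.576, 0.1395, 0.0267]
tool_rot: [1.758, 2.603, -0.003]
force: [-0.2, -0.4, -2.8]
finger_gap: 0.0436
```

```bash
python3 look2.py f1; python3 go.py .576 .1396 .121 .383
```

```text
t 25.02 pos [0.5762 0.1396 0.0269] F [-0.1186  0.6598 -2.4252] gap 0.043828361253832014 j [ 0.127   0.6401  1.7808 -0.0022  0.7208 -0.2541]
shift [-0.     -0.0003 -0.0941] turn [-0.0006  0.0014 -0.0002]
M [[-0.3735  0.9276  0.    ]
 [ 0.9276  0.3735 -0.0015]
 [-0.0014 -0.0006 -1.    ]]
```

View pics/scene_f1.png

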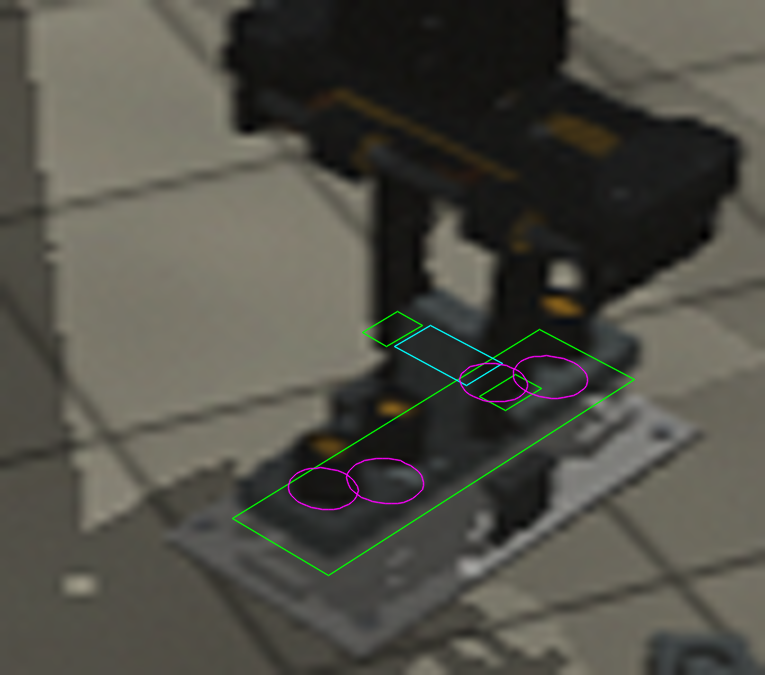

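The cassette is free of the keepers and rising level with its mounts. Continuing up.

Emit:
{"op": "apply_moves", "data": {
  "increments": [
    {"x":0,"y":0,"z":-0.006,"ax":0,"ay":0,"az":0,"gripper":40},
    {"x":0,"y":0,"z":-0.016,"ax":0,"ay":0,"az":0,"gripper":40},
    {"x":0,"y":0,"z":-0.028,"ax":0,"ay":0,"az":0,"gripper":40},
    {"x":0,"y":0,"z":-0.04,"ax":0,"ay":0,"az":0,"gripper":40},
    {"x":0,"y":0,"z":-0.05,"ax":0,"ay":0,"az":0,"gripper":40}
  ]
}}

```text
time: 25.65
tool_pos: [0.5764, 0.1397, 0.078]
tool_rot: [1.757, 2.602, -0.001]
force: [-0.3, 0.2, -2.7]
finger_gap: 0.0437
```

Emit:
{"op": "apply_moves", "data": {
  "increments": [
    {"x":0,"y":0,"z":-0.012,"ax":0,"ay":0,"az":0,"gripper":40},
    {"x":0,"y":0,"z":-0.024,"ax":0,"ay":0,"az":0,"gripper":40},
    {"x":0,"y":0,"z":-0.034,"ax":0,"ay":0,"az":0,"gripper":40},
    {"x":0,"y":0,"z":-0.042,"ax":0,"ay":0,"az":0,"gripper":40},
    {"x":0,"y":0,"z":-0.044,"ax":0,"ay":0,"az":0,"gripper":40}
  ]
}}

```text
time: 26.28
tool_pos: [0.5765, 0.1398, 0.1225]
tool_rot: [1.757, 2.602, -0.001]
force: [-0.2, 0.1, -2.5]
finger_gap: 0.0433
```

Emit:
{"op": "apply_moves", "data": {
  "increments": [
    {"x":0,"y":0,"z":0,"ax":0,"ay":0,"az":0,"gripper":40},
    {"x":0,"y":0,"z":0,"ax":0,"ay":0,"az":0,"gripper":40},
    {"x":0,"y":0,"z":0,"ax":0,"ay":0,"az":0,"gripper":40}
  ]
}}

```text
time: 26.65
tool_pos: [0.5763, 0.1398, 0.1222]
tool_rot: [1.757, 2.602, -0.001]
force: [0.1, 0.6, -2.6]
finger_gap: 0.0441
```

```bash
python3 look2.py g1; python3 go.py .576 .1396 .121 .383; python3 - <<'E'
from h import *
# cassette predicted at lift: underside at .12
L=[(P+[0.0007,.0008,.114],c) for P,c in dockpolys((.5753,.1388),.383)[1:]]
c=load("scene_g1");crop(c,325,110,425,195,8,"pics/g1s.png",L)
c=load("top_g1");crop(c,130,110,270,230,5.0,"pics/g1t.png",L)
cv2.imwrite("pics/g1full.png",c["color"][:,:,::-1])
E
```

```text
t 26.75 pos [0.5764 0.1397 0.1223] F [-0.0565  0.0216 -2.5187] gap 0.043520645657090296 j [ 0.1273  0.5126  1.7069 -0.0018  0.9214 -0.2544]
shift [ 0.     -0.0004  0.0013] turn [ 0.0003  0.0016 -0.0002]
M [[-0.3735  0.9276  0.0009]
 [ 0.9276  0.3735 -0.0014]
 [-0.0016  0.0003 -1.    ]]
```

View pics/g1s.png

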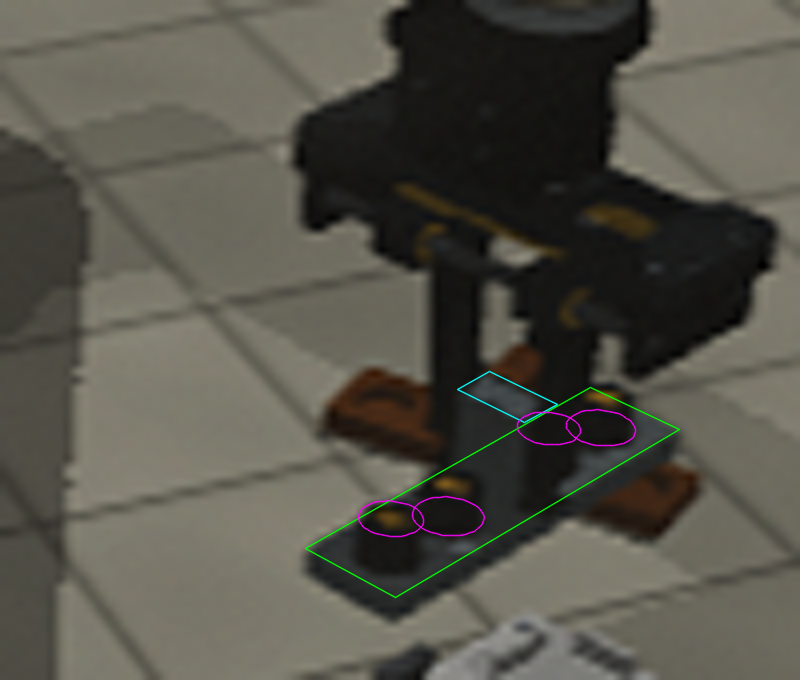

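View pics/g1full.png

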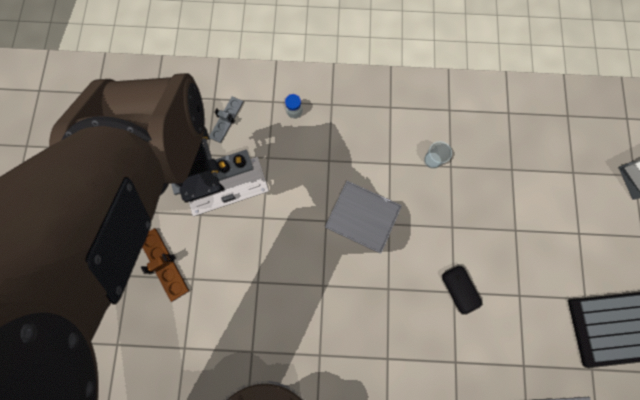

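The lifted cassette matches the outline predicted for an underside at 12 cm, so it is level. Pockets 1, 2 and 4 visibly hold mounts, and the jar, beaker and mouse haven't moved. Handing in.

```bash
python3 -c "
from workcell import workorder,robot
print(workorder.close_job()); s=robot.state();print(s['time'],s['tool_pos'],s['force'],s['finger_gap'])"
```

```text
the job is handed in; nothing more can be done
None
the job is handed in; nothing more can be done
```

I put the two tray mounts into pocket_4 and pocket_2, pinched both catches at 28 N, and lifted the cassette level to about 12 cm. I handed the job in at about 27 s, still holding it there.

**What my last checks showed:**
- The picture matched the outline I predicted for a level cassette with its underside at 12 cm, to about a pixel.
- The load on the wrist was 2.5 N, the fingers stayed at about 44 mm, and there was no slip.
- Mounts were visible in pockets 1, 2 and 4.
- The jar, beaker and mouse were where they started, and so were the look-alikes.

**What failed or disagreed:**
- **Finger height:** the reported tool position was about 31 mm lower than the real fingertips. My first close was empty because of this. I found the offset by touching the tray floor, with about 15 N on the fingertips, and corrected for it afterwards.
- **Camera agreement:** the scene camera differed from the top camera by about 1 px, or 5–7 mm in x. I went by the top camera, and contact forces suggested the remaining error was about 1 mm.
- **Not seen at the end:** mount_d in pocket_3 was hidden behind a finger in the last pictures. Nothing touched it as far as I know, and the measured load doesn't rule it in or out because the cassette's own weight is uncertain.
- **Pinched gap:** it read 44 mm against the stated 46 mm, but the catches were clear of the keepers and the cassette lifted freely.

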